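# Set a bench thickness gauge on its step block

### The arm

A 6-joint arm with a two-finger parallel gripper is mounted at the origin on the work surface. World frame = base frame: x ahead of the robot, y to its left, z up, the work surface at z = 0. Lengths are in mm, angles in rad, forces in N, time in s.
With the tool pointing down it reaches from about 350 to 875 mm from the base axis. Payload 4.2 kg.
Tool frame: the origin (TCP) lies between the finger pads; the fingertips stand 17 mm ahead of it and the grasp point (between the pads) lies 2 mm behind it (nose_length is the distance from the TCP to the fingertips, in mm); z points along the fingers, y is the direction in which the jaws open and shut (so a half turn about z gives the same grasp; the last joint's range is limited). The gripper opens to 85 mm and grips with 20 to 120 N. Pads are 22 mm wide; open, the fingers measure 114 mm over their backs; the gripper's body (76 mm by 85 mm) begins 54 mm behind the grasp point. The pads swing forward as they close: fully open they stand 13 mm farther back than shut.
Start: joints at [-1.002, 0.385, 0.008, 0, -1.194, -0.259], TCP at [190.558, -595.22, 248.312] pointing down, gripper open.
Joint ranges: [-3.14, 3.14], [-1.21, 2.06], [-1.07, 1.41], [-3.16, 2.05], [-2.99, -0.16], [-3.1, 3.1]. Speed limits (rad/s): [2.79, 2.79, 3.14, 3.14, 3.14, 3.14].

### API

Orientations are given as a unit quaternion [x, y, z, w].
In Python, from bench import * gives the robot as it stands.
- The arm moves only by the tool jog_arm, never from a script. Its argument "increments" is a list of rows, each a list of 4 numbers: the shift along the tool's x, y, z in m, then the turn about the tool's z in degrees. A call has 1 to 10 rows; each row is the pose to reach, as a shift and turn from the pose measured when the call began, along the tool's axes at that moment; what a row does not reach only later rows make up. A row lasts 1/8 s, in which the tool goes at most 62.5 mm and 10.7 degrees, less where a joint would pass 70% of its speed; a pose out of reach is approached as far as the arm can. A call with a gripper value outside its range is refused whole. "hand" is the gripper's target within -1 to 1 (fully open at 1, half-way at 0, shut at -1), set as the call begins (left out, the last holds). The fingers move at their own pace and stop on an object; the grip force is fixed at half the most. Time passes only in rows, so rows that repeat a pose let the fingers close. It gives the time, the measured TCP pose, the force and the opening at its end, in the units of the state.
- read_state(): the state, without advancing time (a new reading comes with each control period).
- get_image(name): name is "scene" or "top"; returns the picture (384x512x3 uint8, red, green, blue); there is no depth.
- calibration(name): a dict with "fx", "fy", "cx", "cy" (pixels), "position" and "rotation" of the camera in the world. Camera axes: x right, y up, looking along -z (the intrinsics and any distortion apply to the point x, -y, -z); pixel columns grow to the right and rows downward; lengths in mm; the calibration is good to about 2 mm. A picture is of the moment at which its call begins. calibration takes no time and is no camera call.
- job_done(): hands the job in, once; it reports no verdict.
The state is a dict: "clock": time; "joints": joint angles; "joint_vel": joint speeds; "joint_efforts": joint torques, N m; "position": TCP position; "ee_rot": TCP orientation; "contact_force": force on the tool from outside, world axes, zero at the start; "wrist_torque": the same for the moment, N m; "gripper_width": finger opening in mm.
Only numpy, scipy, OpenCV 4.12 (cv2) and the standard library are available. Lean on these libraries where they do the work, as an engineer would, in place of code of your own. Each camera call takes 0.05 s, during which the arm holds its last target.

### The job

Set up the bench thickness gauge on its aluminium step block: lay the block flat on the gauge's raised table, with the middle of its low step below the sprung foot, and let go of it. Then bring the gauge head down by its side handle until the foot stands on the low step and is pushed in by half its travel, about 8 mm, so that the round cap on top of the head is level with the small square post beside it. Lower it gently so that the foot is never jammed hard on the block, let go with the gauge reading like that, and do not disturb the other things on the bench.

Things in the scene. Friction and masses are not known exactly. Their poses are not given: they have to be found in the camera images.
- step_block: Loose bare-aluminium step block, 180 mm long (x), 30 mm wide (y), about 0.4 kg. Its tall end, x = -90 to -30 mm, is 45 mm high: grip here, across the width. The rest, x = -30 to +90 mm, is the low step, 20 mm high; aim the foot at x = +45 mm. Origin: centre of the underside; z up. Starts flat on the bench, low step pointing more or less away from the robot.
- stand: Fixed stand of the thickness gauge. Origin on the bench straight below the foot's axis; z up. A 12 mm base plate (x -140 to +60, y -60 to +140 mm) carries a steel column, 32 mm thick, 0.28 m high, at y = +105 mm. The block goes in with its x along the stand's x, tall end towards the stand's -x (the robot), clear of the head. The -y side, below the handle, is open for bringing it in.
- table_post (a point): Top of the stand's short post, 24 mm above the bench, 40 mm from the foot's axis towards the stand's -x. Above it is the gauge's table: a level steel plate, x -140 to +60 and y -45 to +45 mm in the stand's frame, whose top is fixed at a different height each time, 38 to 60 mm above the bench. That height is not reported: feel for it or look.
- head (a joint): How far the white gauge head (50 x 60 mm, 60 mm high) is lowered on the column, in m: 0 fully up to 0.115; starts at 0 to 0.02. At 0 its underside is 185 mm, the unpressed foot's tip 145 mm, the handle's axis 215 mm above the bench. It stays where left: 9 N of friction (some 4 N down or 14 N up at the handle with its weight; more down when the foot presses).
- handle_grip (a point): Point on the axis of the head's side handle at which to grip it: a level steel bar, 18 mm thick, that sticks out of the head towards the stand's -y, from 30 to 120 mm from the foot's axis, with a 24 mm black end disc. The point is 80 mm from the foot's axis and moves with the head. Grip from above with the fingers closing along the stand's x.
- foot_tip (a point): Centre of the underside of the gauge's foot: a 20 mm round steel pad on a 10 mm stem that sticks out 40 mm below the head and slides up into it. Moves with head and foot.
- foot (a joint): How far the sprung foot is pushed up into the head, in m: 0 out, 0.016 at its stop; 0.008 wanted. Spring force about 2 N at first touch, 0.25 N more per mm. Its stem ends above the head in a 20 mm round cap, whose top is 8 mm below the top of the 12 mm square post beside it when the foot is out, and level with it when the foot is in by 8 mm.
- reagent_bottle: Bystander: amber bottle with white cap, 68 mm across, 150 mm high; origin at the centre of its underside. Leave alone.
- beaker: Bystander: white beaker, 70 mm across, 80 mm high; origin at the centre of its underside. Leave alone.
- vial_tray: Bystander: grey divided tray, 120 x 80 mm, 35 mm high; origin at the centre of its underside. Leave alone.
There are look-alikes about, which are no part of the job. There is more than one size of the step_block; the job needs the middle-sized.

How it is judged:
By the outcome, as a careful person would: the job done as asked, in the order asked, and still so for the second after the job is handed in, with the robot touching nothing.
It also fails if it takes over 64 s, if anything falls off the work surface, if the arm or the gripper's body presses on something with over 40 N, if the wrist force passes 120 N, or if a joint passes its speed limit or range.

## Working session

There is one attempt and no reset: what is moved stays moved. The work goes in short steps, Python scripts to look and compute and a tool call to move; the robot and the scene stay as the last step left them, time stands still between calls to the robot, and variables do not carry over. Pictures are saved under pics/ and viewed, and the job is handed in when it is done.

Besides the shell and the picture viewer there is one more tool, called after "Call:" as a command line: name --pt "numbers of a row" for each row, then --argument value for the rest. jog_arm: Moves the arm, as the interface text tells. Its arguments: {"type":"object","properties":{"increments":{"type":"array"},"hand":{"type":"number"}},"required":["increments"]}

```bash
ls; mkdir -p pics; python3 - <<'E'
from bench import *
import cv2
for n in ("scene","top"):
    im=get_image(n); cv2.imwrite(f"pics/{n}0.png",im[:,:,::-1]); c=calibration(n); print(n,c)
print(read_state())
E
```

```text
pics
scene {'fx': 467.9749292463852, 'fy': 467.9749292463852, 'cx': 264.7130762359071, 'cy': 194.36465955303217, 'position': array([1099.87890079,  891.89808795, 1056.74775402]), 'rotation': array([0.09898977, 0.40103117, 0.88782411, 0.20283832])}
top {'fx': 440.3787031918196, 'fy': 440.3787031918196, 'cx': 254.992302450259, 'cy': 191.1348926831776, 'position': array([ 412.67755137,  -68.52295127, 1497.38273989]), 'rotation': array([-0.0566053 ,  0.04806725,  0.7102479 , -0.70002378])}
{'clock': 0.1, 'joints': array([-1.00241240e+00,  3.85434063e-01,  6.76939054e-03, -4.07210780e-04,
       -1.19401797e+00, -2.58598158e-01]), 'joint_vel': array([ 0.00117751, -0.00185238,  0.00293566,  0.00220901, -0.00115507,
        0.0009417 ]), 'joint_efforts': array([-1.29450964e-03, -3.93318093e+01,  1.88928777e+01,  4.19799507e+00,
       -2.61305177e-03,  3.13653636e-06]), 'position': array([ 190.3936467 , -594.77896019,  247.36530182]), 'ee_rot': array([-1.54200002e-01,  9.88039186e-01,  9.39713301e-04, -2.05664855e-04]), 'contact_force': array([-0.52019806,  0.65352077,  0.28902677]), 'wrist_torque': array([-0.00526836,  0.00352907, -0.00420832]), 'gripper_width': 85.31802829823833}
```

View pics/scene0.png

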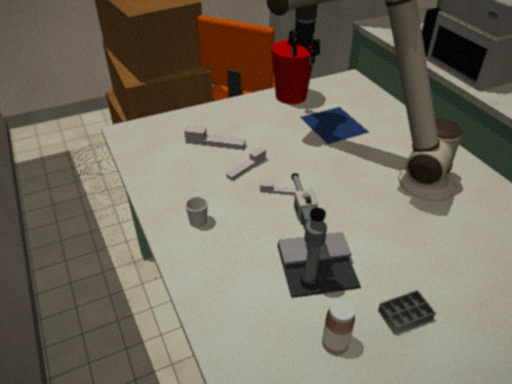

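View pics/top0.png

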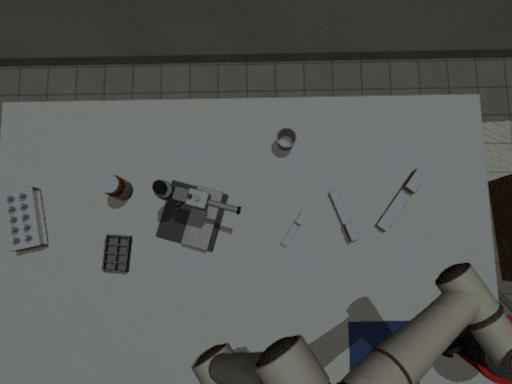

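```bash
cat > h.py <<'E'
import numpy as np, cv2
from scipy.spatial.transform import Rotation as R
from bench import *
def ray(n,u,v):
    c=calibration(n); d=np.array([(u-c['cx'])/c['fx'],-(v-c['cy'])/c['fy'],-1.])
    return np.array(c['position']),R.from_quat(c['rotation']).apply(d)
def onplane(n,u,v,z):
    p,d=ray(n,u,v); return p+d*(z-p[2])/d[2]
def proj(n,P):
    c=calibration(n); q=R.from_quat(c['rotation']).inv().apply(np.array(P,float)-c['position'])
    return np.array([c['cx']+c['fx']*q[...,0]/-q[...,2], c['cy']-c['fy']*q[...,1]/-q[...,2]]).T
def tri(u1,v1,u2,v2):
    p,d=ray('scene',u1,v1);q,e=ray('top',u2,v2)
    d/=np.linalg.norm(d);e/=np.linalg.norm(e)
    t=np.linalg.lstsq(np.c_[d,-e],q-p,rcond=None)[0]
    a=p+d*t[0];b=q+e*t[1];return (a+b)/2,np.linalg.norm(a-b)
def crop(src,x0,y0,x1,y1,s,out):
    im=cv2.imread(src)[y0:y1,x0:x1]
    cv2.imwrite(out,cv2.resize(im,None,fx=s,fy=s,interpolation=cv2.INTER_CUBIC))
E
python3 - <<'E'
from h import *
crop('pics/top0.png',270,155,430,265,5,'pics/c1.png')
crop('pics/top0.png',140,165,260,265,6,'pics/c2.png')
crop('pics/scene0.png',170,110,370,310,3,'pics/c3.png')
for n in('scene','top'):print(n,calibration(n).keys())
E
```

```text
scene dict_keys(['fx', 'fy', 'cx', 'cy', 'position', 'rotation'])
top dict_keys(['fx', 'fy', 'cx', 'cy', 'position', 'rotation'])
```

View pics/c1.png

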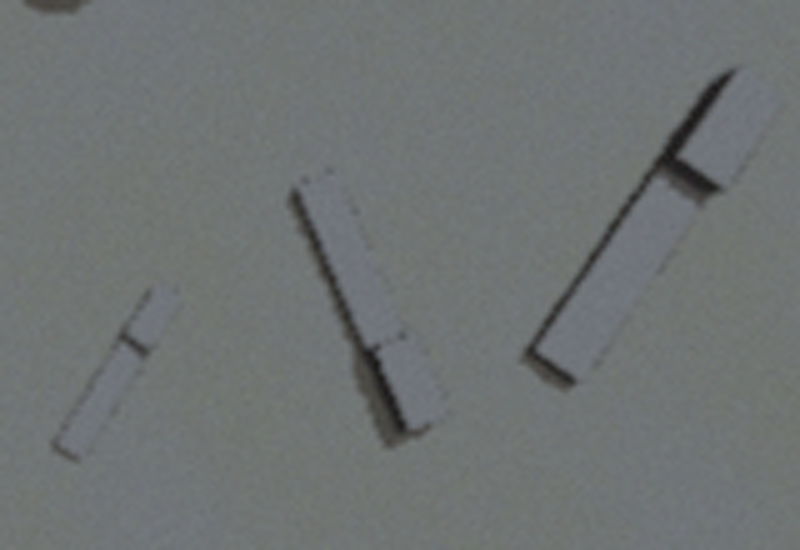

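View pics/c2.png

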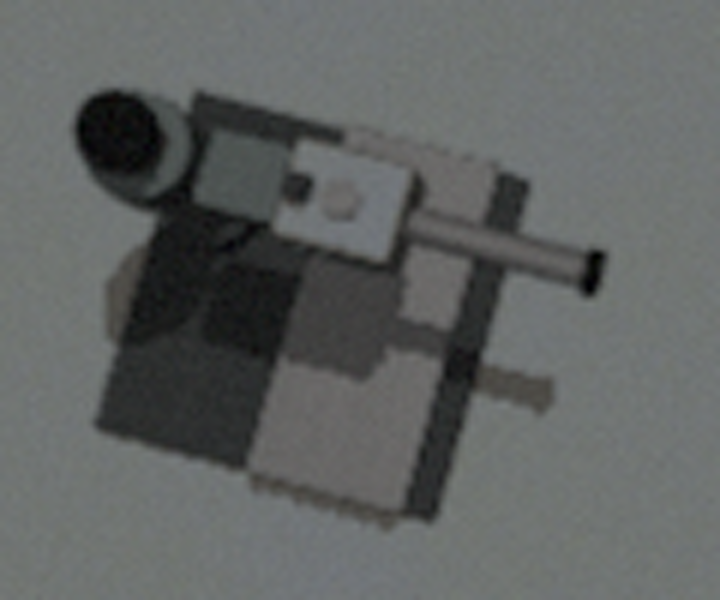

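View pics/c3.png

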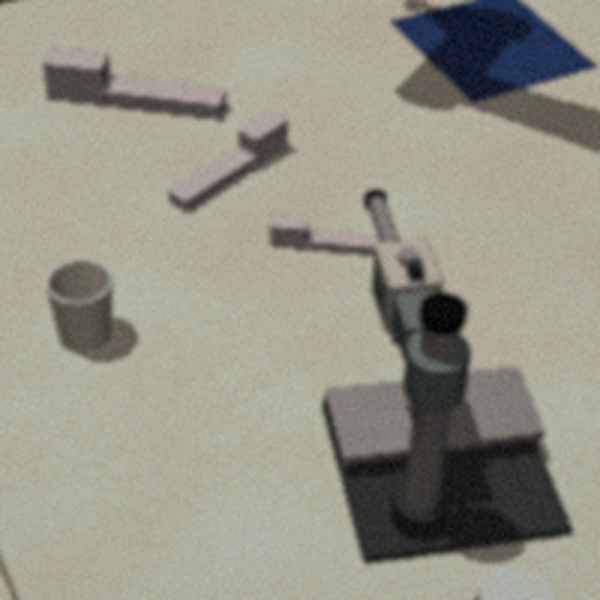

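```bash
python3 - <<'E'
from h import *
def f(x,y,o,s): return (o[0]+(x+.5)/s-.5, o[1]+(y+.5)/s-.5)
T=lambda x,y,z,o=(270,155),s=5: onplane('top',*f(x,y,o,s),z)
A=T(297,188,20);B=T(333,170,20);C=T(405,433,45);D=T(447,412,45);E=T(372,347,45);F=T(403,335,45)
for n,p in zip('ABCDEF',(A,B,C,D,E,F)):print(n,p.round(1))
print('len',np.linalg.norm((A+B-C-D)[:2]/2),'w',np.linalg.norm((A-B)[:2]),np.linalg.norm((C-D)[:2]),'tall',np.linalg.norm((C+D-E-F)[:2])/2)
d=((A+B-C-D)/2)[:2];print('yaw',np.degrees(np.arctan2(d[1],d[0])),'centre',(A+B+C+D)[:2]/4)
# others
for nm,a in (('small',[(52,445),(80,460),(155,285),(180,292)]),('large',[(528,350),(575,382),(737,68),(783,100)])):
    q=[T(x,y,30) for x,y in a];print(nm,np.linalg.norm((q[0]+q[1]-q[2]-q[3])[:2]/2))
S=lambda x,y,z:T(x,y,z,(140,165),6)
P=[S(197,93,12),S(95,425,12),S(434,520,12),S(528,178,12)] # (60,140),(-140,140),(-140,-60),(60,-60)
for p in P:print(p.round(1))
L=np.array([(60,140),(-140,140),(-140,-60),(60,-60)],float);W=np.array([p[:2] for p in P])
from numpy.linalg import svd
lc=L-L.mean(0);wc=W-W.mean(0);U,s,V=svd(lc.T@wc);Rm=(U@V).T
o=W.mean(0)-Rm@L.mean(0);print('stand',o,np.degrees(np.arctan2(Rm[1,0],Rm[0,0])),'res',(W-(L@Rm.T+o)).round(1).tolist())
# scene check of base corners
o3=(170,110)
def SC(x,y,z): return onplane('scene',*f(x,y,o3,3),z)
for p in ((366,561),(571,532)): print('scene base',SC(*p,12).round(1))
# table height from corners visible in scene & top
loc=lambda x,y,z:np.r_[Rm@np.array([x,y])+o,z]
for z in (38,45,52,60):
  print(z,[ ((proj('top',loc(x,y,z))-[140,165]+.5)*6-.5).round(0).tolist() for x,y in ((-140,45),(-140,-45),(60,-45))],[ ((proj('scene',loc(x,y,z))-[170,110]+.5)*3-.5).round(0).tolist() for x,y in ((60,45),(-140,45),(60,-45),(-140,-45))])
E
```

```text
A [ 625.8 -302.5   20. ]
B [ 637.7 -327.3   20. ]
C [ 459.2 -362.8   45. ]
D [ 472.5 -390.8   45. ]
E [ 515.8 -343.7   45. ]
F [ 523.4 -364.4   45. ]
len 177.07668306197598 w 27.52685113939028 31.02779416432841 tall 58.309806606379375
yaw 20.473311007994415 centre [ 548.83104754 -345.84765679]
small 128.6863438429915
large 240.90354381481185
[677.3 230.8  12. ]
[488.8 285.6  12. ]
[433.4  94.9  12. ]
[625.2  41.6  12. ]
stand [583.74180621 113.80859729] -15.830552751050542 res [[-2.4, -1.3], [1.6, -1.1], [0.7, 0.6], [0.1, 1.8]]
scene base [682.2 236.   12. ]
scene base [495.4 289.1  12. ]
38 [[247.0, 471.0], [404.0, 513.0], [502.0, 165.0]] [[346.0, 459.0], [548.0, 432.0], [327.0, 390.0], [520.0, 366.0]]
45 [[244.0, 470.0], [402.0, 513.0], [501.0, 163.0]] [[346.0, 454.0], [549.0, 427.0], [327.0, 385.0], [521.0, 361.0]]
52 [[242.0, 470.0], [400.0, 513.0], [500.0, 161.0]] [[346.0, 449.0], [550.0, 422.0], [327.0, 380.0], [522.0, 356.0]]
60 [[239.0, 469.0], [399.0, 513.0], [499.0, 159.0]] [[347.0, 443.0], [551.0, 417.0], [327.0, 375.0], [523.0, 351.0]]
```

```bash
python3 - <<'E'
from h import *
crop('pics/scene0.png',270,165,370,300,6,'pics/c4a.png')
im=cv2.imread('pics/c4a.png');im=cv2.convertScaleAbs(im,alpha=1.3);cv2.imwrite('pics/c4.png',im[:600])
crop('pics/scene0.png',270,225,370,300,8,'pics/c5.png')
crop('pics/scene0.png',220,140,275,185,12,'pics/c6.png')
E
```

```text
(no output)
```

View pics/c4.png

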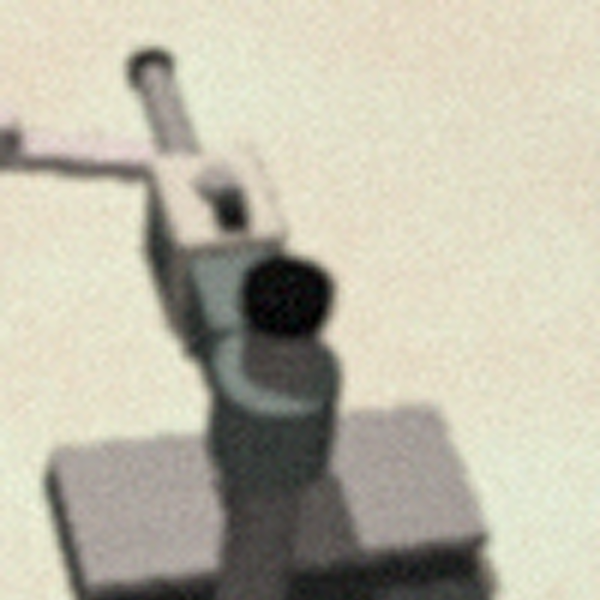

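View pics/c5.png

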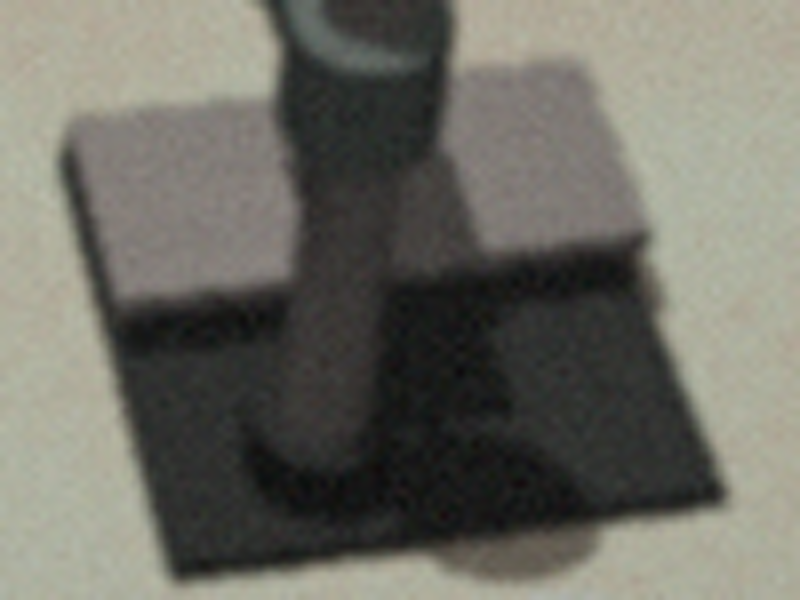

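View pics/c6.png

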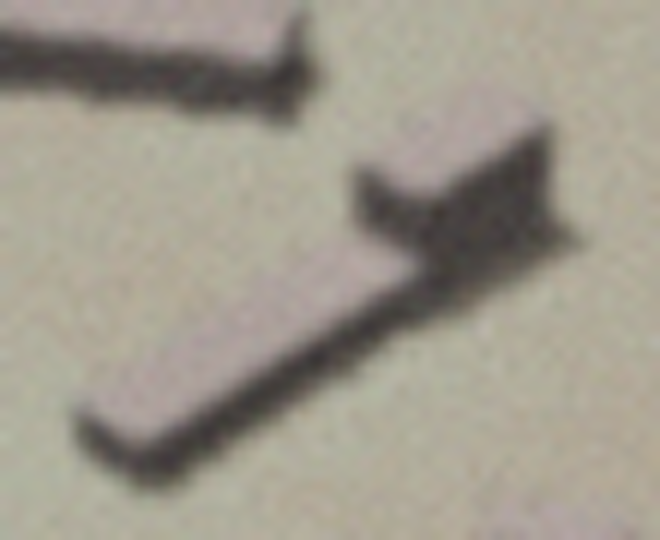

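```bash
python3 - <<'E'
from h import *
def f(x,y,o,s): return (o[0]+(x+.5)/s-.5, o[1]+(y+.5)/s-.5)
c1=lambda x,y:f(x,y,(270,155),5)
c2=lambda x,y:f(x,y,(140,165),6)
c4=lambda x,y:f(x,y,(270,165),6)
c5=lambda x,y:f(x,y,(270,225),8)
c6=lambda x,y:f(x,y,(220,140),12)
print('table',[ (p.round(1),round(e,1)) for p,e in (tri(*c5(645,237),*c2(250,471)),tri(*c5(585,63),*c2(404,514)),tri(*c5(68,128),*c2(501,163)))])
print('disc',tri(*c4(151,66),*c2(595,272)))
print('cap',tri(*c4(213,186),*c2(341,200)))
print('post',tri(*c4(231,210),*c2(297,187)))
hs=[(153,183),(243,150),(289,243),(183,248)] # head top in c4
ht=[(410,172),(391,263),(275,234),(297,138)]
print('headtop')
for a,b in zip([hs[0],hs[2],hs[3],hs[1]],[ht[0],ht[2],ht[3],ht[1]]):
    p,e=tri(*c4(*a),*c2(*b));print(p.round(1),round(e,1))
print('block scene onplane')
for q,z in (((80,410),20),((145,445),20),((365,165),45),((430,195),45),((548,125),45),((480,85),45)): print(q,onplane('scene',*c6(*q),z).round(1))
E
```

```text
table [(array([463.3, 192.5,  33.7]), np.float64(5.2)), (array([436.9, 108.6,  34.6]), np.float64(0.9)), (array([630.8,  54.8,  35.4]), np.float64(0.4))]
disc (array([550.57206326,  -6.40258676, 211.55968748]), np.float64(2.040537646425101))
cap (array([585.18376273, 112.80855695, 242.5704191 ]), np.float64(5.402465547247733))
post (array([590.09024652, 133.88958355, 247.58072451]), np.float64(2.962490504571989))
headtop
[599.4  82.6 225.9] 2.2
[568.7 147.6 231.4] 0.8
[615.1 136.1 237. ] 1.8
[555.5  89.6 234.5] 5.8
block scene onplane
(80, 410) [ 641.7 -323.2   20. ]
(145, 445) [ 630.7 -300.    20. ]
(365, 165) [ 528.8 -367.1   45. ]
(430, 195) [ 517.4 -345.    45. ]
(548, 125) [ 469.3 -362.2   45. ]
(480, 85) [ 479.1 -390.    45. ]
```

```bash
cat >> h.py <<'E'
def goto(x,y,z,yaw=None):
    """print tool-axis increment (m,deg) to world TCP x,y,z and tool-y(jaw) direction yaw deg (mod 180)"""
    s=read_state();r=R.from_quat(s['ee_rot']);d=r.inv().apply(np.array([x,y,z])-s['position'])/1000
    yt=r.apply([0,1,0]);a=np.degrees(np.arctan2(yt[1],yt[0]))
    t=0 if yaw is None else -((yaw-a+90)%180-90)
    print('inc',d.round(4),round(t,2),'jaw',round(a,2),'pos',s['position'].round(1),'tilt',r.apply([0,0,1]).round(4),'F',s['contact_force'].round(1),'w',round(s['gripper_width'],1),'t',s['clock'])
E
python3 -c "
from h import *
goto(503,-362.5,120,110.5)"
```

```text
inc [-0.3685  0.1257  0.1276] -2.76 jaw 107.74 pos [ 190.4 -594.8  247.4] tilt [-7.0e-04  1.8e-03 -1.0e+00] F [-0.5  0.7  0.3] w 85.3 t 0.1
```

Call:
jog_arm --pt "-0.045 0.015 0.015 -1" --pt "-0.09 0.03 0.03 -2" --pt "-0.14 0.048 0.048 -2.8" --pt "-0.19 0.065 0.065 -2.8" --pt "-0.24 0.082 0.082 -2.8" --pt "-0.29 0.1 0.1 -2.8" --pt "-0.335 0.114 0.115 -2.8" --pt "-0.3685 0.1257 0.1276 -2.8" --pt "-0.3685 0.1257 0.1276 -2.8"

```text
clock: 1.23
position: [504.0, -360.6, 118.0]
ee_rot: [-0.18, 0.984, 0.002, -0.001]
contact_force: [-0.5, 0.2, 0.5]
gripper_width: 85.4
```

```bash
python3 - <<'E'
from h import *
goto(503,-362.5,27,110.5)
for n in("scene","top"): cv2.imwrite(f"pics/{n}1.png",get_image(n)[:,:,::-1])
print(proj('scene',read_state()['position']),proj('top',read_state()['position']))
crop('pics/scene1.png',190,60,310,180,5,'pics/d1.png')
crop('pics/top1.png',280,160,400,280,5,'pics/d2.png')
E
```

```text
inc [ 0.0014 -0.0019  0.091 ] 0.23 jaw 110.73 pos [ 504.  -360.6  118. ] tilt [-0.0036  0.0033 -1.    ] F [-0.5  0.2  0.5] w 85.4 t 1.225
[257.04101087 135.19738104] [354.62752767 226.34038808]
```

View pics/d1.png

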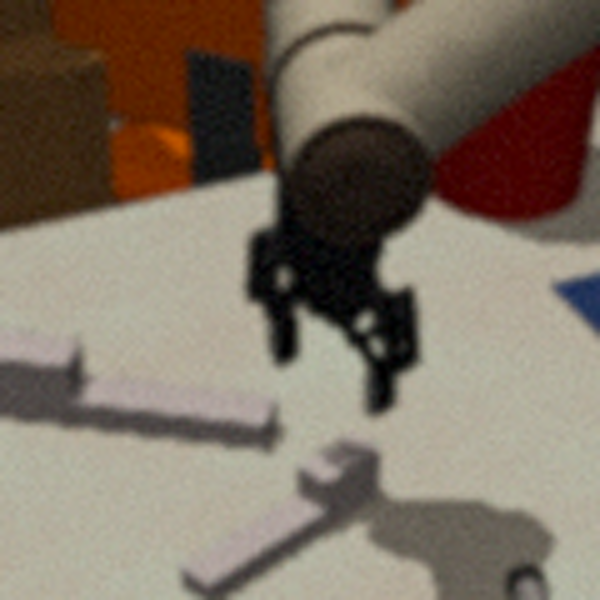

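View pics/d2.png

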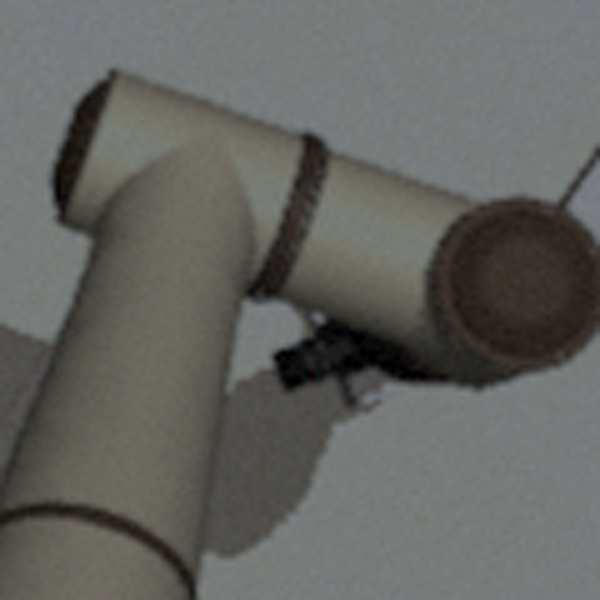

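```bash
python3 - <<'E'
from h import *
s=read_state();p=s['position']
def f(x,y,o,s): return (o[0]+(x+.5)/s-.5, o[1]+(y+.5)/s-.5)
c,e=tri(*f(365,180,(190,60),5),*f(85,145,(280,160),5));print(c,e,c-p)
# column top knob
c2=lambda x,y:f(x,y,(140,165),6);c4=lambda x,y:f(x,y,(270,165),6)
print('knob',tri(*c4(288,296),*c2(120,131)))
print(s['joints'])
E
```

```text
[ 581.56780097 -161.3130035   398.25153995] 0.24602347562892427 [ 78.85416945 201.01340788 278.81527843]
knob (array([613.24871907, 213.69653613, 274.5863173 ]), np.float64(0.8019720965540779))
[-0.36435559  0.49101979 -0.16833183 -0.00179644 -0.91411341 -0.84621705]
```

Call:
jog_arm --hand 0.3 --pt "0.0014 -0.0019 0.01 0.2" --pt "0.0014 -0.0019 0.03 0.2" --pt "0.0014 -0.0019 0.05 0.2" --pt "0.0014 -0.0019 0.065 0.2" --pt "0.0014 -0.0019 0.078 0.2" --pt "0.0014 -0.0019 0.087 0.2" --pt "0.0014 -0.0019 0.091 0.2" --pt "0.0014 -0.0019 0.091 0.2"

```text
clock: 2.33
position: [502.0, -364.4, 28.5]
ee_rot: [-0.177, 0.984, 0.001, -0.001]
contact_force: [-0.2, -0.1, 0.9]
gripper_width: 55.6
```

```bash
python3 - <<'E'
from h import *
goto(503,-362.5,27,110.5)
for n in("scene","top"): cv2.imwrite(f"pics/{n}2.png",get_image(n)[:,:,::-1])
crop('pics/scene2.png',190,100,290,190,6,'pics/d3.png')
E
```

```text
inc [-0.0016  0.0014  0.0015] -0.11 jaw 110.39 pos [ 502.  -364.4   28.5] tilt [-0.0019  0.0022 -1.    ] F [-0.2 -0.1  0.9] w 55.6 t 2.325
```

View pics/d3.png

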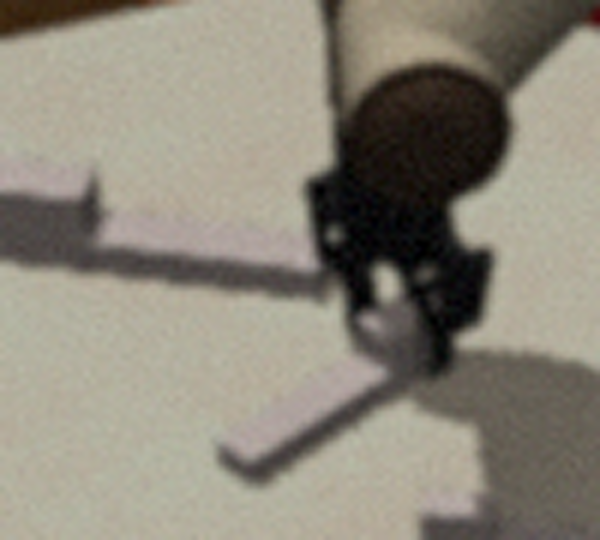

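Call:
jog_arm --hand -1 --pt "0 0 0 0" --pt "0 0 0 0" --pt "0 0 0 0" --pt "0 0 0 0" --pt "0 0 0 0" --pt "0 0 0 0"

```text
clock: 3.18
position: [502.9, -364.8, 29.8]
ee_rot: [-0.177, 0.984, 0.0, 0.0]
contact_force: [0.2, 0.8, 5.4]
gripper_width: 29.3
```

Call:
jog_arm --pt "0 0 -0.01 0" --pt "0 0 -0.03 0" --pt "0 0 -0.055 0" --pt "0 0 -0.075 0" --pt "0 0 -0.09 0" --pt "0 0 -0.09 0" --pt "0 0 -0.09 0"

```text
clock: 4.05
position: [502.0, -364.3, 118.6]
ee_rot: [-0.177, 0.984, 0.001, -0.001]
contact_force: [0.6, 0.2, -4.8]
gripper_width: 29.0
```

```bash
python3 - <<'E'
from h import *
goto(503,-362.5,27,110.5); print(read_state()['wrist_torque'])
for n in("scene","top"): cv2.imwrite(f"pics/{n}3.png",get_image(n)[:,:,::-1])
crop('pics/scene3.png',190,80,290,180,6,'pics/d4.png')
E
```

```text
inc [-0.0017  0.0011  0.0916] -0.12 jaw 110.38 pos [ 502.  -364.3  118.6] tilt [-0.0018  0.0024 -1.    ] F [ 0.6  0.2 -4.8] w 29.0 t 4.05
[-0.00893501  0.16654464  0.03454689]
```

View pics/d4.png

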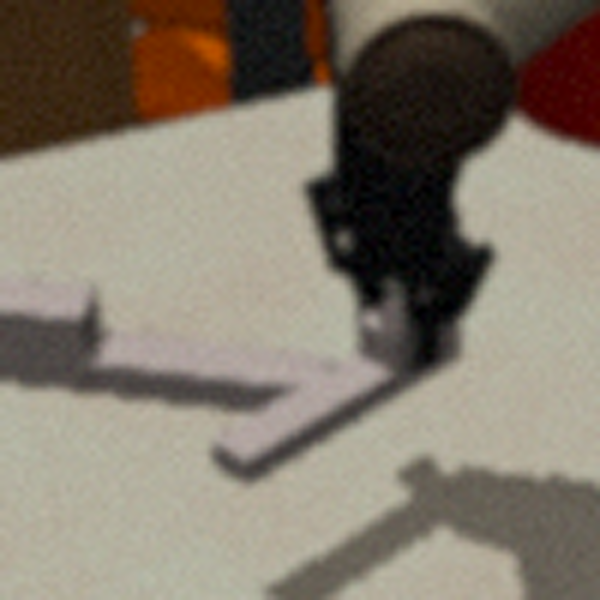

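```bash
python3 - <<'E'
from h import *
def f(x,y,o,s): return (o[0]+(x+.5)/s-.5, o[1]+(y+.5)/s-.5)
p=read_state()['position']
for q in ((213,452),(248,476)):
    w=onplane('scene',*f(*q,(190,80),6),109); print(w.round(1),(w-p).round(1))
d=np.array([.9373,.3486]);
goto(436.7,-52.5,112,74)
E
```

```text
[ 645.3 -314.8  109. ] [143.2  49.6  -9.5]
[ 636.2 -285.6  109. ] [134.1  78.8  -9.5]
inc [-0.0474  0.3151  0.0073] 36.4 jaw 110.4 pos [ 502.1 -364.4  118.5] tilt [-0.0021  0.0023 -1.    ] F [ 0.1 -0.1 -4.1] w 29.3 t 4.15
```

Call:
jog_arm --pt "-0.005 0.03 0.001 4" --pt "-0.011 0.07 0.002 9" --pt "-0.018 0.115 0.003 14" --pt "-0.024 0.16 0.004 19" --pt "-0.031 0.205 0.005 24" --pt "-0.038 0.25 0.006 29" --pt "-0.043 0.285 0.007 33.5" --pt "-0.0474 0.305 0.007 36.4" --pt "-0.0474 0.3151 0.007 36.4" --pt "-0.0474 0.3151 0.007 36.4"

```text
clock: 5.4
position: [436.4, -52.4, 112.2]
ee_rot: [0.138, 0.99, 0.001, -0.001]
contact_force: [0.3, 0.6, -5.2]
gripper_width: 29.0
```

```bash
python3 - <<'E'
from h import *
goto(491.8,139.7,112,74); print(read_state()['wrist_torque'])
for n in("scene","top"): cv2.imwrite(f"pics/{n}4.png",get_image(n)[:,:,::-1])
crop('pics/scene4.png',240,130,380,300,3.5,'pics/d5.png')
crop('pics/top4.png',140,155,300,275,5,'pics/d6.png')
E
```

```text
inc [-0.0005  0.1999  0.0005] 0.08 jaw 74.08 pos [436.4 -52.4 112.2] tilt [-0.0025  0.0022 -1.    ] F [ 0.3  0.6 -5.2] w 29.0 t 5.4
[-0.01301188  0.17222263  0.00745847]
```

View pics/d5.png

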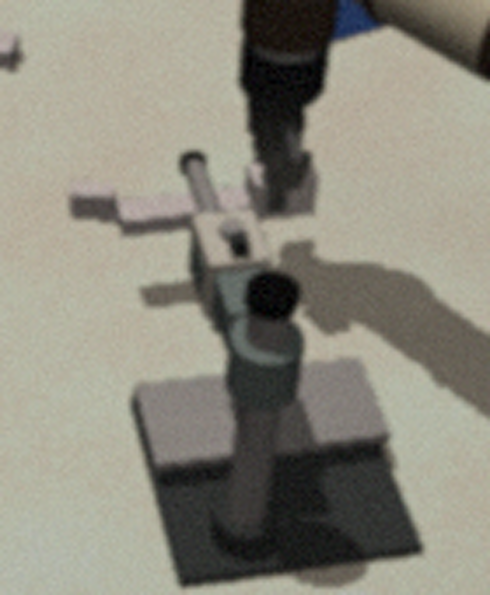

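View pics/d6.png

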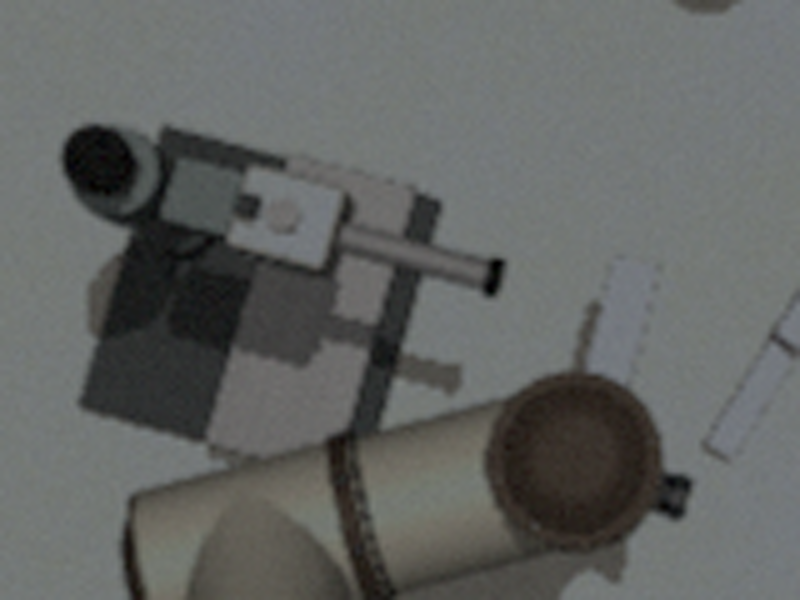

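```bash
python3 - <<'E'
from h import *
def f(x,y,o,s): return (o[0]+(x+.5)/s-.5, o[1]+(y+.5)/s-.5)
p=read_state()['position']
c,s=np.cos(np.radians(-16)),np.sin(np.radians(-16))
for q in ((607,257),(661,265),(632,385),(588,365)):
    w=onplane('top',*f(*q,(140,155),5),93); d=w-p; print(w.round(1),d.round(1),'along',round(c*d[0]+s*d[1],1),'across',round(-s*d[0]+c*d[1],1))
E
```

```text
[573.9 -71.6  93. ] [137.1 -18.6 -19.2] along 136.9 across 20.0
[ 568.2 -106.1   93. ] [131.5 -53.1 -19.2] along 141.0 across -14.8
[491.8 -86.2  93. ] [ 55.  -33.2 -19.2] along 62.0 across -16.7
[504.9 -58.4  93. ] [ 68.1  -5.4 -19.2] along 67.0 across 13.6
```

Call:
jog_arm --pt "-0.0005 0.02 0 0" --pt "-0.0005 0.05 0 0" --pt "-0.0005 0.085 0 0" --pt "-0.0005 0.12 0 0" --pt "-0.0005 0.155 0 0" --pt "-0.0005 0.18 0 0" --pt "-0.0005 0.195 0 0" --pt "-0.001 0.2 0 0" --pt "-0.001 0.2 0 0"

```text
clock: 6.62
position: [492.6, 138.4, 112.3]
ee_rot: [0.139, 0.99, 0.001, -0.002]
contact_force: [-0.5, -0.0, -4.5]
gripper_width: 29.0
```

```bash
python3 - <<'E'
from h import *
goto(492.5,139.7,85,74); print(read_state()['wrist_torque'])
for n in("scene","top"): cv2.imwrite(f"pics/{n}5.png",get_image(n)[:,:,::-1])
crop('pics/scene5.png',250,150,370,300,4,'pics/d7.png')
E
```

```text
inc [0.0004 0.0012 0.0273] -0.04 jaw 73.96 pos [492.6 138.4 112.3] tilt [-0.003   0.0017 -1.    ] F [-0.5 -0.  -4.5] w 29.0 t 6.625
[-0.00396585  0.16114704  0.06264458]
```

View pics/d7.png

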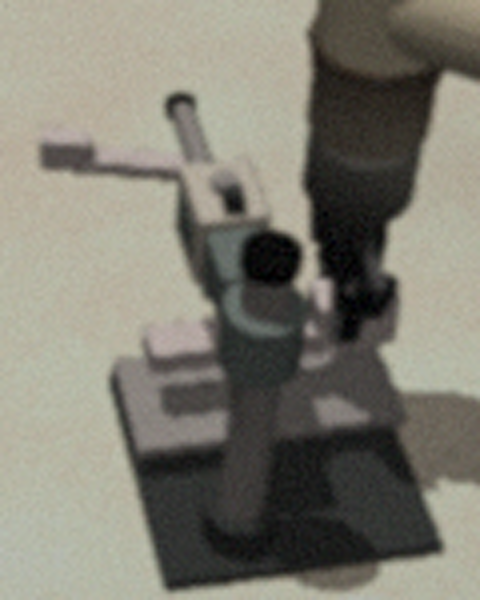

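View pics/top5.png

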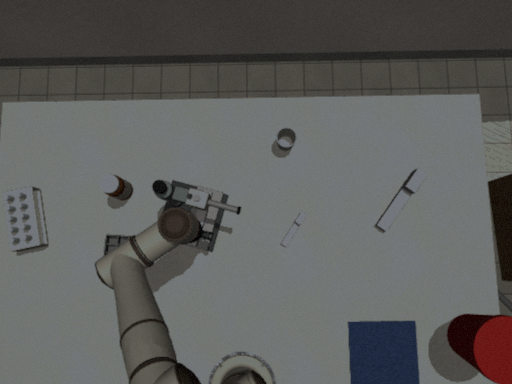

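Call:
jog_arm --pt "0.0004 0.0012 0.004 0" --pt "0.0004 0.0012 0.009 0" --pt "0.0004 0.0012 0.014 0" --pt "0.0004 0.0012 0.018 0" --pt "0.0004 0.0012 0.02 0" --pt "0.0004 0.0012 0.02 0"

```text
clock: 7.48
position: [492.3, 139.4, 92.2]
ee_rot: [0.14, 0.99, 0.0, -0.002]
contact_force: [-0.1, 0.7, -4.2]
gripper_width: 28.9
```

```bash
python3 - <<'E'
from h import *
goto(492.5,139.7,85,74); print(read_state()['wrist_torque'])
E
```

```text
inc [-0.0002  0.0004  0.0072] -0.06 jaw 73.94 pos [492.3 139.4  92.2] tilt [-0.0033  0.0014 -1.    ] F [-0.1  0.7 -4.2] w 28.9 t 7.475
[ 0.02355405  0.145882   -0.00532989]
```

Call:
jog_arm --pt "0 0 0.002 0" --pt "0 0 0.004 0" --pt "0 0 0.006 0" --pt "0 0 0.007 0" --pt "0 0 0.007 0"

```text
clock: 8.1
position: [492.2, 139.4, 85.1]
ee_rot: [0.14, 0.99, 0.0, -0.002]
contact_force: [0.5, -0.7, -4.9]
gripper_width: 29.4
```

```bash
python3 - <<'E'
from h import *
goto(492.5,139.7,80,74); print(read_state()['wrist_torque'])
E
```

```text
inc [-0.0002  0.0004  0.0051] -0.06 jaw 73.94 pos [492.2 139.4  85.1] tilt [-0.0035  0.0014 -1.    ] F [ 0.5 -0.7 -4.9] w 29.4 t 8.1
[0.04028203 0.13878591 0.02493224]
```

Call:
jog_arm --pt "0 0 0.002 0" --pt "0 0 0.004 0" --pt "0 0 0.005 0" --pt "0 0 0.005 0"

```text
clock: 8.6
position: [492.2, 139.4, 80.0]
ee_rot: [0.14, 0.99, 0.0, -0.002]
contact_force: [-0.6, -0.1, -4.4]
gripper_width: 29.2
```

```bash
python3 - <<'E'
from h import *
goto(492.5,139.7,75,74); print(read_state()['wrist_torque'])
E
```

```text
inc [-0.0003  0.0004  0.005 ] -0.06 jaw 73.94 pos [492.2 139.4  80. ] tilt [-0.0037  0.0012 -1.    ] F [-0.6 -0.1 -4.4] w 29.2 t 8.6
[ 0.03658393  0.1464082  -0.05728752]
```

Call:
jog_arm --pt "0 0 0.0015 0" --pt "0 0 0.003 0" --pt "0 0 0.003 0"

```text
clock: 8.98
position: [492.0, 139.3, 76.9]
ee_rot: [0.14, 0.99, 0.0, -0.002]
contact_force: [0.1, 1.0, -5.0]
gripper_width: 29.4
```

```bash
python3 - <<'E'
from h import *
goto(492.5,139.7,74,74); print(read_state()['wrist_torque'])
cv2.imwrite("pics/scene6.png",get_image('scene')[:,:,::-1])
crop('pics/scene6.png',270,210,370,285,8,'pics/d8.png')
E
```

```text
inc [-0.0003  0.0005  0.0029] -0.06 jaw 73.94 pos [492.  139.3  76.9] tilt [-0.004  0.001 -1.   ] F [ 0.1  1.  -5. ] w 29.4 t 8.975
[ 0.00421849  0.10971419 -0.00903426]
```

View pics/d8.png

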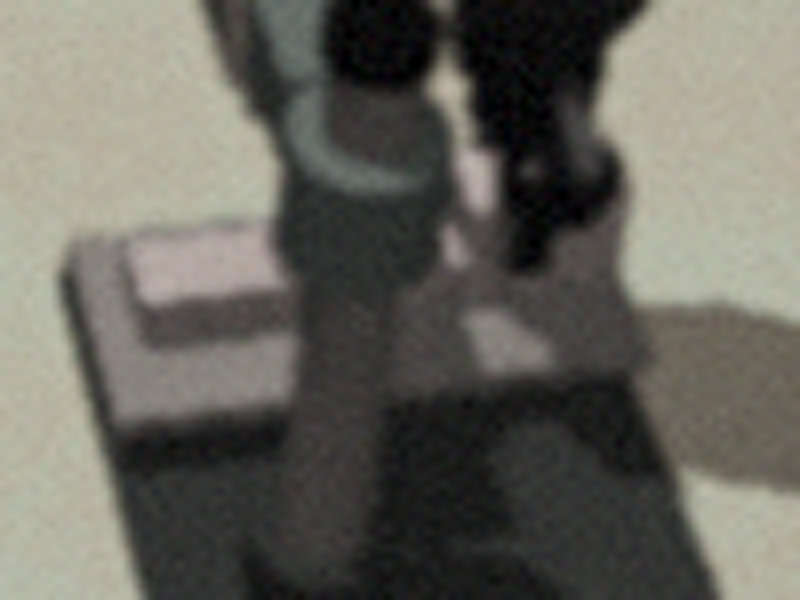

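```bash
python3 - <<'E'
from h import *
def f(x,y,o=(270,210),s=8): return (o[0]+(x+.5)/s-.5, o[1]+(y+.5)/s-.5)
c,s=np.cos(np.radians(-15.9)),np.sin(np.radians(-15.9))
P=lambda q,z:onplane('scene',*f(*q),z)
A=P((116,425),39)
for n,q,z in (('60,-45',(70,246),39),('under corner',(147,346),39.5),('top front far',(150,306),59.5),('top back far',(127,238),59.5),('edge pt',(285,290),60)):
    d=P(q,z)-A; print(n,60+c*d[0]+s*d[1],45-s*d[0]+c*d[1])
E
```

```text
60,-45 58.92311175208109 -42.48466305631833
under corner 41.35139409155425 10.914378631099169
top front far 40.933351314070755 9.743196896047088
top back far 42.08303888515142 -24.208188708077714
edge pt -8.535583672376609 10.646548088438468
```

```bash
python3 - <<'E'
from h import *
def f(x,y,o=(270,210),s=8): return (o[0]+(x+.5)/s-.5, o[1]+(y+.5)/s-.5)
yaw=np.radians(-15.9);c,s=np.cos(yaw),np.sin(yaw)
p=read_state()['position']
P=lambda q,z:onplane('scene',*f(*q),z)
for n,q,z in (('under corner',(147,346),39.5),('top front far',(150,306),59.5),('top back far',(127,238),59.5),('table 60,45',(116,425),39),('table 60,-45',(70,246),39)):
    d=P(q,z)-p; print(n,P(q,z).round(1),'rel TCP',round(c*d[0]+s*d[1],1),round(-s*d[0]+c*d[1],1))
    w=P(q,z)
# top image initial: table corners on plane 39
def f2(x,y,o=(140,165),s=6): return (o[0]+(x+.5)/s-.5, o[1]+(y+.5)/s-.5)
for n,q in (('-140,45',(251,472)),('-140,-45',(404,515)),('60,-45',(501,162))): print(n,onplane('top',*f2(*q),39).round(1))
E
```

```text
under corner [629.2 113.2  39.5] rel TCP 139.0 12.5
top front far [628.5 112.2  59.5] rel TCP 138.6 11.3
top back far [620.3  79.2  59.5] rel TCP 139.7 -22.6
table 60,45 [656.5 140.9  39. ] rel TCP 157.6 46.6
table 60,-45 [631.5  57.1  39. ] rel TCP 156.6 -40.9
-140,45 [460.5 192.6  39. ]
-140,-45 [435.9 108.4  39. ]
60,-45 [630.6  54.6  39. ]
```

Call:
jog_arm --pt "0 0 0.0015 0" --pt "0 0 0.003 0" --pt "0 0 0.003 0"

```text
clock: 9.4
position: [492.0, 139.2, 73.8]
ee_rot: [0.14, 0.99, 0.0, -0.002]
contact_force: [0.1, -0.2, -3.9]
gripper_width: 29.0
```

```bash
python3 - <<'E'
from h import *
goto(492.5,139.7,72,74); print(read_state()['wrist_torque'])
E
```

```text
inc [-0.0004  0.0006  0.0018] -0.06 jaw 73.94 pos [492.  139.2  73.8] tilt [-4.2e-03  9.0e-04 -1.0e+00] F [ 0.1 -0.2 -3.9] w 29.0 t 9.4
[0.06958999 0.19585727 0.07061245]
```

Call:
jog_arm --pt "0 0 0.001 0" --pt "0 0 0.002 0" --pt "0 0 0.002 0"

```text
clock: 9.78
position: [492.0, 139.3, 71.8]
ee_rot: [0.14, 0.99, 0.0, -0.002]
contact_force: [-0.5, -0.8, -3.8]
gripper_width: 29.1
```

```bash
python3 - <<'E'
from h import *
goto(492.5,139.7,72,74); print(read_state()['wrist_torque'])
E
```

```text
inc [-0.0003  0.0006 -0.0002] -0.06 jaw 73.94 pos [492.  139.3  71.8] tilt [-4.1e-03  9.0e-04 -1.0e+00] F [-0.5 -0.8 -3.8] w 29.1 t 9.775
[0.00390918 0.17877272 0.00189735]
```

Call:
jog_arm --pt "0 0 0.001 0" --pt "0 0 0.002 0" --pt "0 0 0.002 0"

```text
clock: 10.15
position: [492.0, 139.3, 71.0]
ee_rot: [0.14, 0.99, 0.0, -0.002]
contact_force: [-4.8, -1.4, 5.1]
gripper_width: 29.2
```

```bash
python3 - <<'E'
from h import *
goto(492.5,139.7,68,74); print(read_state()['wrist_torque'])
E
```

```text
inc [-0.0003  0.0005  0.003 ] -0.04 jaw 73.96 pos [492.  139.3  71. ] tilt [-0.0035  0.001  -1.    ] F [-4.8 -1.4  5.1] w 29.2 t 10.15
[-0.08901015  0.89035209 -0.0577856 ]
```

```bash
python3 - <<'E'
from h import *
cv2.imwrite("pics/scene7.png",get_image('scene')[:,:,::-1])
crop('pics/scene7.png',270,210,370,285,8,'pics/d9.png')
E
```

```text
(no output)
```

View pics/d9.png

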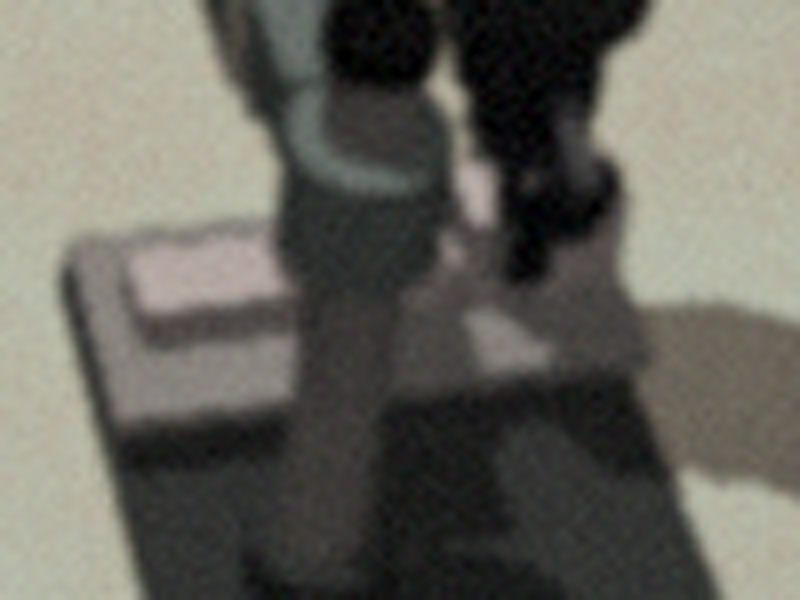

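```bash
python3 - <<'E'
from h import *
def f(x,y,o=(270,210),s=8): return (o[0]+(x+.5)/s-.5, o[1]+(y+.5)/s-.5)
yaw=np.radians(-15.9);c,s=np.cos(yaw),np.sin(yaw)
p=read_state()['position']
P=lambda q,z:onplane('scene',*f(*q),z)
for n,q,z in (('under corner',(147,347),41.5),('top front far',(150,319),61.5),('top back far',(128,252),61.5),('table 60,45',(116,425),41.5),('table 60,-45',(70,246),41.5)):
    d=P(q,z)-p; print(n,P(q,z).round(1),'rel TCP',round(c*d[0]+s*d[1],1),round(-s*d[0]+c*d[1],1))
E
```

```text
under corner [630.4 115.2  41.5] rel TCP 139.6 14.7
top front far [632.4 119.3  61.5] rel TCP 140.5 19.1
top back far [624.2  87.2  61.5] rel TCP 141.4 -14.0
table 60,45 [657.6 142.7  41.5] rel TCP 158.2 48.6
table 60,-45 [632.6  59.1  41.5] rel TCP 157.2 -38.6
```

Call:
jog_arm --hand 0.3 --pt "0 0 0 0" --pt "0 0 0 0" --pt "0 0 0 0" --pt "0 0 -0.001 0" --pt "0 0 -0.01 0" --pt "0 0 -0.03 0" --pt "0 0 -0.05 0" --pt "0 0 -0.08 0" --pt "0 0 -0.11 0" --pt "0 0 -0.13 0"

```text
clock: 11.45
position: [492.9, 139.4, 203.3]
ee_rot: [0.139, 0.99, 0.001, -0.001]
contact_force: [0.5, -0.0, 0.0]
gripper_width: 55.4
```

```bash
python3 - <<'E'
from h import *
goto(420,-60,280,-16); print(read_state()['joints'])
E
```

```text
inc [ 0.0152 -0.2116 -0.0772] 89.97 jaw 73.97 pos [492.9 139.4 203.3] tilt [-9.0e-04  2.4e-03 -1.0e+00] F [ 0.5 -0.   0. ] w 55.4 t 11.45
[ 0.59134297  0.2335521  -0.33137794 -0.00295473 -1.00530752 -2.44032428]
```

Call:
jog_arm --pt "0.002 -0.02 -0.02 -6" --pt "0.004 -0.05 -0.04 -16" --pt "0.006 -0.08 -0.06 -26" --pt "0.008 -0.11 -0.077 -36" --pt "0.011 -0.14 -0.077 -46" --pt "0.013 -0.17 -0.077 -56" --pt "0.0152 -0.19 -0.077 -66" --pt "0.0152 -0.205 -0.077 -76" --pt "0.0152 -0.2116 -0.077 -86" --pt "0.0152 -0.2116 -0.077 -90"

```text
clock: 12.7
position: [419.6, -60.5, 280.5]
ee_rot: [-0.602, 0.798, 0.001, 0.001]
contact_force: [-0.6, 0.6, -0.0]
gripper_width: 55.4
```

```bash
python3 - <<'E'
from h import *
goto(563,36.5,260,-16)
for n in("scene","top"): cv2.imwrite(f"pics/{n}8.png",get_image(n)[:,:,::-1])
crop('pics/scene8.png',265,170,365,300,4.5,'pics/e1.png')
crop('pics/top8.png',150,165,250,265,6,'pics/e2.png')
E
```

```text
inc [-0.1326 -0.1113  0.0208] 0.09 jaw 164.09 pos [419.6 -60.5 280.5] tilt [ 0.      0.0025 -1.    ] F [-0.6  0.6 -0. ] w 55.4 t 12.7
```

View pics/e1.png

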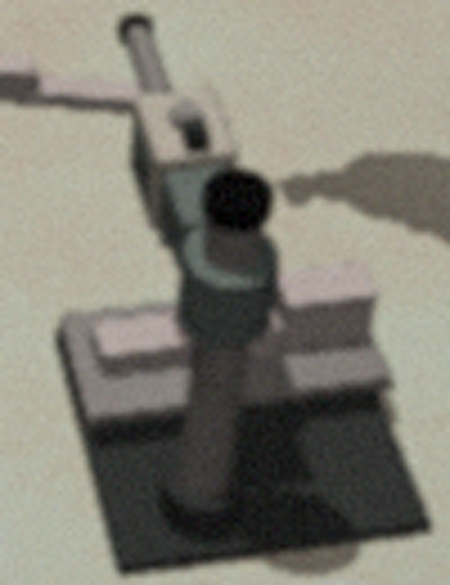

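View pics/e2.png

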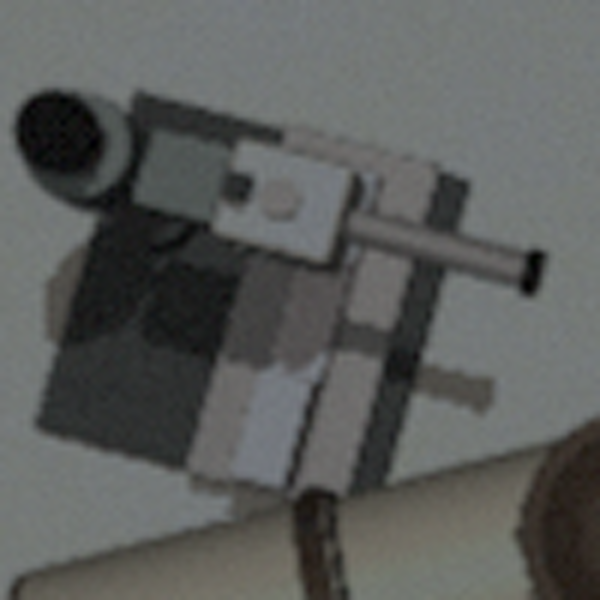

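```bash
python3 - <<'E'
from h import *
def f(x,y,o,s): return (o[0]+(x+.5)/s-.5, o[1]+(y+.5)/s-.5)
yaw=np.radians(-15.9);c,s=np.cos(yaw),np.sin(yaw)
def st(w,o): d=w[:2]-np.array(o); return [round(float(c*d[0]+s*d[1]),1),round(float(-s*d[0]+c*d[1]),1)]
o=(583,113)
t=lambda q,z:st(onplane('top',*f(*q,(150,165),6),z),o)
e=lambda q,z:st(onplane('scene',*f(*q,(265,170),4.5),z),o)
print('TOP table -140,45',t((190,467),41.5),'-140,-45',t((352,493),41.5),'60,-45',t((438,168),41.5),'right edge mid',t((410,265),41.5),'left edge',t((212,385),41.5))
print('base (60,-60)',t((468,183),12),'(60,140)',t((135,93),12),'(-140,140)',t((37,427),12))
print('tall corners',t((235,472),86.5),t((290,487),86.5),'right edge',t((322,365),86.5),'left edge',t((262,368),86.5))
print('low right edge',t((382,190),61.5), 'cap', t((281,201),245),'disc',t((533,272),211))
print('SCENE table',e((60,328),41.5),e((90,418),41.5),e((393,382),41.5),'base',e((122,573),12),e((430,527),12))
print('low end',e((94,330),61.5),e((106,362),61.5),'tall',e((375,295),86.5),e((350,262),86.5),e((280,303),86.5))
E
```

```text
TOP table -140,45 [-137.1, 43.9] -140,-45 [-127.5, -46.0] 60,-45 [57.8, -42.7] right edge mid [1.5, -42.5] left edge [-90.9, 44.9]
base (60,-60) [57.4, -57.9] (60,140) [58.1, 140.2] (-140,140) [-138.6, 138.8]
tall corners [-132.7, 11.8] [-132.7, -18.7] right edge [-66.0, -17.2] left edge [-75.9, 13.4]
low right edge [35.7, -18.7] cap [-1.1, 0.7] disc [0.3, -122.4]
SCENE table [65.3, -29.8] [61.9, 48.6] [-135.8, 51.4] base [61.7, 146.4] [-133.3, 144.6]
low end [48.4, -6.3] [46.7, 21.8] tall [-129.1, 16.1] [-122.1, -15.0] [-67.2, 12.9]
```

```bash
python3 - <<'E'
from h import *
goto(493,142.7,200,74.0)
E
```

```text
inc [-0.2151 -0.0143  0.081 ] 89.94 jaw 163.94 pos [419.8 -60.2 280.4] tilt [-0.      0.0025 -1.    ] F [-0.1 -0.   0.6] w 55.7 t 12.8
```

Call:
jog_arm --pt "-0.02 -0.001 0 6" --pt "-0.05 -0.003 0 16" --pt "-0.08 -0.005 0 26" --pt "-0.11 -0.007 0.01 36" --pt "-0.14 -0.009 0.02 46" --pt "-0.17 -0.011 0.035 56" --pt "-0.195 -0.013 0.05 66" --pt "-0.21 -0.0143 0.065 76" --pt "-0.2151 -0.0143 0.081 86" --pt "-0.2151 -0.0143 0.081 89.9"

```text
clock: 14.05
position: [492.3, 143.0, 198.7]
ee_rot: [0.141, 0.99, 0.0, -0.001]
contact_force: [0.2, -0.5, 1.0]
gripper_width: 55.8
```

```bash
python3 - <<'E'
from h import *
goto(493,142.7,74,74.0)
E
```

```text
inc [-1.100e-03 -1.000e-04  1.247e-01] -0.16 jaw 73.84 pos [492.3 143.  198.7] tilt [-0.0027  0.0011 -1.    ] F [ 0.2 -0.5  1. ] w 55.8 t 14.05
```

Call:
jog_arm --pt "-0.001 0 0.02 -0.1" --pt "-0.001 0 0.05 -0.1" --pt "-0.001 0 0.08 -0.1" --pt "-0.001 0 0.1 -0.1" --pt "-0.001 0 0.113 -0.1" --pt "-0.001 0 0.121 -0.1" --pt "-0.001 0 0.1247 -0.1" --pt "-0.001 0 0.1247 -0.1"

```text
clock: 15.05
position: [493.2, 143.0, 74.3]
ee_rot: [0.14, 0.99, 0.001, -0.001]
contact_force: [-0.5, 0.3, 0.2]
gripper_width: 55.4
```

Call:
jog_arm --hand -0.3 --pt "0 0 0 0" --pt "0 0 0 0" --pt "0 0 0 0" --pt "0 0 0 0"

```text
clock: 15.55
position: [492.8, 142.2, 74.8]
ee_rot: [0.14, 0.99, -0.0, -0.001]
contact_force: [-1.8, -4.4, 4.8]
gripper_width: 30.2
```

```bash
python3 - <<'E'
from h import *
goto(493,142.7,74,74.0)
E
```

```text
inc [-0.0001  0.0005  0.0008] -0.09 jaw 73.91 pos [492.8 142.2  74.8] tilt [-3.e-03  4.e-04 -1.e+00] F [-1.8 -4.4  4.8] w 30.2 t 15.55
```

Call:
jog_arm --hand 0.3 --pt "0 0 0 0" --pt "0 0 0 0" --pt "0 0 0 0" --pt "0 0 -0.005 0" --pt "0 0 -0.02 0" --pt "0 0 -0.05 0" --pt "0 0 -0.09 0" --pt "0 0 -0.14 0" --pt "0 0 -0.19 0" --pt "0 0 -0.2 0"

```text
clock: 16.8
position: [494.8, 142.8, 280.2]
ee_rot: [0.14, 0.99, 0.003, 0.002]
contact_force: [0.6, 0.3, -0.8]
gripper_width: 55.7
```

```bash
python3 - <<'E'
from h import *
goto(450,-40,275,-16)
E
```

```text
inc [-0.0075 -0.1881  0.0041] 89.94 jaw 73.94 pos [494.8 142.8 280.2] tilt [ 0.0057  0.005  -1.    ] F [ 0.6  0.3 -0.8] w 55.7 t 16.8
```

Call:
jog_arm --pt "0 -0.02 0 -6" --pt "0 -0.05 0 -16" --pt "0 -0.08 0 -26" --pt "-0.002 -0.11 0 -36" --pt "-0.004 -0.14 0 -46" --pt "-0.006 -0.165 0 -56" --pt "-0.0075 -0.18 0.002 -66" --pt "-0.0075 -0.188 0.004 -76" --pt "-0.0075 -0.188 0.004 -86" --pt "-0.0075 -0.188 0.004 -90"

```text
clock: 18.05
position: [449.5, -40.2, 275.1]
ee_rot: [-0.602, 0.798, 0.0, 0.004]
contact_force: [0.1, 0.4, 0.2]
gripper_width: 55.6
```

```bash
python3 - <<'E'
from h import *
goto(563,36.5,260,-16)
for n in("scene","top"): cv2.imwrite(f"pics/{n}9.png",get_image(n)[:,:,::-1])
crop('pics/scene9.png',265,170,365,300,4.5,'pics/e3.png')
crop('pics/top9.png',150,165,250,265,6,'pics/e4.png')
E
```

```text
inc [-0.1048 -0.0881  0.016 ] 0.07 jaw 164.07 pos [449.5 -40.2 275.1] tilt [ 0.0051  0.0051 -1.    ] F [0.1 0.4 0.2] w 55.6 t 18.05
```

View pics/e3.png

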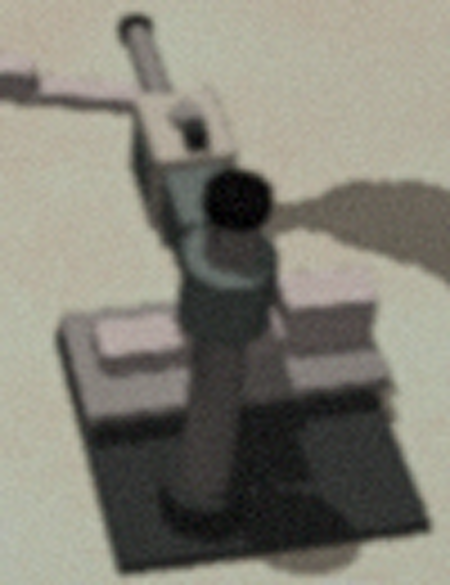

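View pics/e4.png

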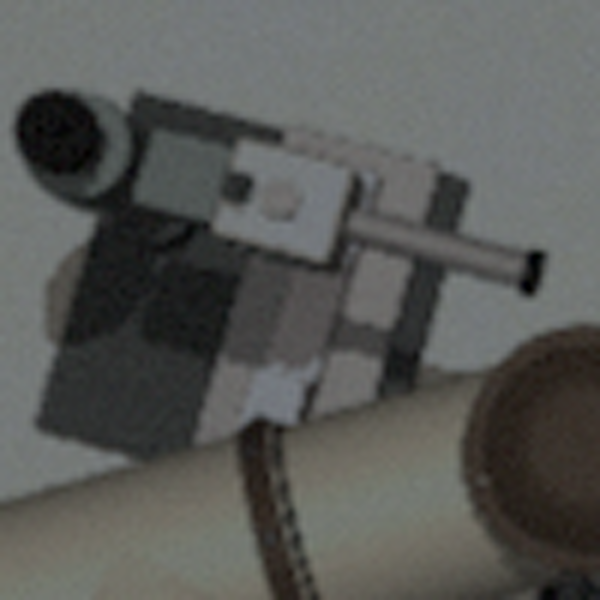

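```bash
python3 - <<'E'
from h import *
def cr(n,x0,y0,x1,y1,s): 
    im=cv2.imread(n)[y0:y1,x0:x1]; return cv2.resize(im,None,fx=s,fy=s,interpolation=cv2.INTER_CUBIC)
a=np.vstack([cr(f'pics/scene{k}.png',275,225,355,262,8) for k in (8,9)])
cv2.imwrite('pics/e5.png',cv2.convertScaleAbs(a,alpha=1.2))
b=np.hstack([cr(f'pics/top{k}.png',178,185,228,240,8) for k in (8,9)])
cv2.imwrite('pics/e6.png',cv2.convertScaleAbs(b,alpha=1.3))
E
```

```text
(no output)
```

View pics/e5.png

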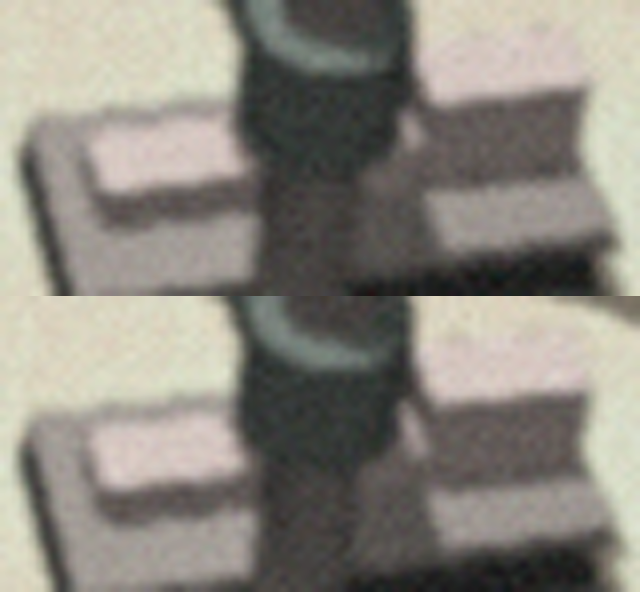

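View pics/e6.png

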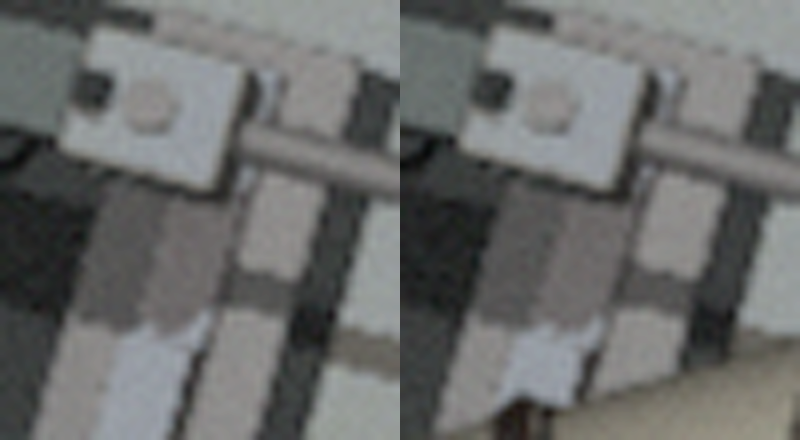

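```bash
python3 - <<'E'
from h import *
# edge localisation: vertical gradient along columns in scene 8 and 9 and sub-pixel; print gray columns
for k in (8,9):
    g=cv2.cvtColor(cv2.imread(f'pics/scene{k}.png'),cv2.COLOR_BGR2GRAY).astype(float)
    print(k)
    for u in (290,294,298,302,332,336,340,344,347):
        print(u,[int(g[v,u-1:u+2].mean()) for v in range(226,266)])
E
```

```text
8
290 [177, 176, 176, 175, 174, 176, 175, 177, 176, 179, 177, 171, 146, 132, 140, 158, 167, 169, 169, 169, 170, 168, 147, 101, 76, 73, 73, 93, 115, 131, 130, 129, 129, 131, 128, 115, 77, 49, 34, 28]
294 [177, 179, 175, 176, 178, 176, 176, 177, 176, 179, 179, 166, 146, 131, 141, 159, 169, 168, 165, 167, 169, 152, 114, 82, 77, 76, 92, 109, 128, 130, 131, 132, 131, 131, 124, 97, 64, 46, 29, 24]
298 [178, 177, 177, 178, 179, 180, 179, 177, 179, 180, 167, 147, 129, 139, 160, 167, 169, 166, 166, 168, 167, 144, 101, 74, 75, 74, 92, 119, 130, 131, 131, 131, 133, 131, 116, 78, 51, 32, 26, 24]
302 [144, 157, 161, 172, 175, 179, 176, 176, 178, 177, 164, 142, 127, 134, 144, 154, 161, 163, 163, 164, 149, 109, 78, 76, 72, 88, 114, 126, 133, 133, 134, 132, 132, 121, 93, 65, 45, 30, 24, 24]
332 [172, 174, 172, 172, 168, 170, 164, 169, 168, 167, 159, 133, 95, 77, 75, 79, 74, 79, 78, 76, 72, 77, 90, 118, 128, 126, 126, 125, 127, 116, 91, 66, 44, 31, 28, 25, 29, 29, 33, 38]
336 [174, 173, 172, 168, 169, 170, 167, 170, 168, 168, 150, 107, 76, 76, 78, 80, 75, 79, 77, 75, 73, 77, 103, 122, 126, 125, 127, 
[... 1624 characters left out ...]
168, 168, 172, 168, 147, 102, 76, 76, 79, 79, 75, 78, 80, 74, 77, 83, 109, 123, 125, 127, 127, 125, 112, 74, 48, 33, 22, 30, 25, 33, 42, 51, 53]
340 [176, 175, 169, 168, 163, 170, 170, 168, 170, 170, 156, 118, 87, 75, 74, 77, 81, 75, 76, 77, 72, 73, 91, 118, 128, 123, 126, 126, 116, 92, 64, 46, 30, 26, 26, 27, 39, 44, 50, 51]
344 [170, 173, 172, 168, 171, 168, 169, 166, 172, 172, 151, 104, 76, 76, 75, 77, 78, 75, 78, 75, 73, 85, 107, 123, 127, 122, 125, 123, 108, 76, 46, 32, 26, 26, 27, 34, 48, 50, 51, 52]
347 [156, 173, 175, 168, 169, 173, 168, 168, 168, 160, 145, 109, 93, 99, 101, 104, 116, 120, 116, 109, 96, 99, 117, 128, 125, 125, 122, 116, 93, 66, 50, 39, 31, 26, 25, 38, 52, 53, 51, 50]
```

```bash
python3 - <<'E'
from h import *
yaw=np.radians(-15.9);c,s=np.cos(yaw),np.sin(yaw)
def st(w,o=(583,113)): d=w[:2]-np.array(o); return c*d[0]+s*d[1],-s*d[0]+c*d[1]
def lev(col,v0,lo,hi,i0): 
    m=(lo+hi)/2
    for i in range(i0,len(col)-1):
        a,b=col[i],col[i+1]
        if (a-m)*(b-m)<=0 and a!=b: return v0+i+(a-m)/(a-b)
T=41.5
for k in (8,9):
    g=cv2.cvtColor(cv2.imread(f'pics/scene{k}.png'),cv2.COLOR_BGR2GRAY).astype(float)
    g=cv2.GaussianBlur(g,(3,1),0)
    rows={'tabF':[], 'lowBot':[], 'lowTop':[], 'tallTop':[], 'tallBot':[]}
    for u in list(range(289,303)):
        col=g[:,u]
        a=lev(col[243:],243,168,76,0); b=lev(col,0,76,130,int(a)+2); t=lev(col,0,131,48,int(b)+3)
        rows['lowTop'].append(st(onplane('scene',u,a,T+20)));rows['lowBot'].append(st(onplane('scene',u,b,T)));rows['tabF'].append(st(onplane('scene',u,t,T)))
    for u in list(range(332,346)):
        col=g[:,u]
        a=lev(col[233:],233,168,76,0); b=lev(col,0,76,126,int(a)+3); t=lev(col,0,126,40,int(b)+3)
        rows['tallTop'].append(st(onplane('scene',u,a,T+45)));rows['tallBot'].append(st(onplane('scene',u,b,T)));rows['tabF'].append(st(onplane('scene',u,t,T)))
    print(k)
    for n in rows:
        P=np.array(rows[n]);f=np.polyfit(P[:,0],P[:,1],1);print(n,'slope deg',np.degrees(np.arctan(f[0])).round(2),'y at x=0,-105:',np.polyval(f,[0,-105]).round(1),'xrange',P[:,0].min().round(0),P[:,0].max().round(0))
E
```

```text
8
tabF slope deg -0.1 y at x=0,-105: [48.4 48.6] xrange -116.0 49.0
lowBot slope deg 0.63 y at x=0,-105: [17.3 16.1] xrange 4.0 42.0
lowTop slope deg 1.03 y at x=0,-105: [16.1 14.2] xrange 5.0 43.0
tallTop slope deg 0.09 y at x=0,-105: [16.5 16.3] xrange -120.0 -81.0
tallBot slope deg -1.54 y at x=0,-105: [16.8 19.7] xrange -125.0 -86.0
9
tabF slope deg -0.04 y at x=0,-105: [48.5 48.6] xrange -116.0 49.0
lowBot slope deg -0.13 y at x=0,-105: [17.7 17.9] xrange 4.0 42.0
lowTop slope deg -0.58 y at x=0,-105: [17.3 18.4] xrange 5.0 43.0
tallTop slope deg -1.41 y at x=0,-105: [16.8 19.4] xrange -119.0 -81.0
tallBot slope deg -1.03 y at x=0,-105: [20.4 22.3] xrange -124.0 -85.0
```

```bash
python3 - <<'E'
from h import *
g=cv2.imread('pics/top9.png').astype(float).mean(2)
for v in (193,195,197,209,211,213,215,227,229,231):
    print(v,'from 180:',[int(x) for x in g[v,180:232]])
E
```

```text
193 from 180: [86, 84, 85, 85, 84, 81, 82, 69, 73, 91, 98, 107, 114, 118, 118, 120, 120, 118, 120, 118, 118, 121, 120, 118, 121, 119, 117, 117, 98, 90, 104, 104, 97, 107, 108, 108, 108, 109, 107, 108, 109, 109, 94, 87, 102, 105, 115, 118, 118, 118, 119, 120]
195 from 180: [86, 83, 82, 81, 77, 87, 76, 58, 46, 43, 43, 32, 89, 115, 113, 110, 108, 108, 109, 115, 120, 119, 119, 121, 121, 120, 119, 112, 79, 37, 74, 110, 94, 75, 103, 107, 111, 110, 107, 109, 106, 108, 79, 44, 47, 52, 52, 58, 98, 118, 117, 120]
197 from 180: [84, 83, 84, 83, 80, 83, 73, 51, 44, 39, 34, 69, 101, 109, 106, 106, 106, 109, 106, 109, 110, 121, 121, 120, 121, 118, 115, 90, 47, 41, 69, 85, 77, 92, 108, 109, 109, 108, 108, 108, 107, 86, 51, 48, 48, 43, 44, 56, 95, 118, 117, 121]
209 from 180: [31, 28, 37, 41, 42, 39, 43, 43, 44, 47, 45, 58, 66, 69, 66, 65, 64, 57, 56, 54, 55, 45, 35, 39, 32, 30, 36, 65, 59, 83, 106, 108, 109, 111, 107, 108, 107, 105, 82, 41, 43, 40, 44, 45, 64, 68, 68, 70, 73, 78, 83, 89]
211 from 180: [21, 26, 25, 30, 26, 23, 24, 29, 28, 26, 49, 63, 67, 66, 67, 63, 65, 64, 70, 79, 79, 79, 81, 80, 7
[... 638 characters left out ...]
, 99, 103, 105, 104, 106, 100, 110, 120, 121, 117, 114, 108, 114, 116, 115, 117, 100, 83, 101, 107, 106, 107, 108, 108, 109, 105, 103, 73, 30, 31, 26, 28, 26, 46, 67, 75, 76, 74, 73, 69, 65, 72, 73, 70, 68, 60]
229 from 180: [46, 47, 48, 47, 56, 89, 105, 103, 101, 107, 100, 109, 119, 119, 120, 122, 120, 123, 122, 122, 99, 62, 45, 87, 107, 105, 106, 109, 104, 109, 107, 107, 83, 39, 46, 49, 48, 45, 36, 50, 64, 66, 67, 68, 75, 74, 78, 82, 80, 82, 60, 52]
231 from 180: [46, 45, 48, 49, 86, 103, 105, 102, 104, 107, 104, 116, 120, 117, 119, 120, 119, 123, 123, 118, 89, 41, 75, 103, 107, 107, 106, 109, 108, 103, 99, 96, 75, 54, 57, 67, 71, 73, 75, 75, 82, 82, 87, 83, 84, 90, 93, 88, 85, 62, 50, 52]
```

```bash
python3 - <<'E'
from h import *
yaw=np.radians(-15.9);c,s=np.cos(yaw),np.sin(yaw)
def st(w,o=(583,113)): d=w[:2]-np.array(o); return (round(c*d[0]+s*d[1],1),round(-s*d[0]+c*d[1],1))
crop('pics/scene9.png',280,165,330,205,14,'pics/e7.png')
crop('pics/top9.png',180,180,245,220,12,'pics/e8.png')
W=lambda x,y,z:np.array([584.5+c*x-s*y,114.5+s*x+c*y,z])
for h in (0,10,20):
    print(h,'disc',proj('scene',W(0,-120,215-h)),proj('top',W(0,-120,215-h)),'headtop corners scene',[proj('scene',W(x,y,245-h)).round(1).tolist() for x,y in((25,-30),(-25,-30),(-25,30),(25,30))])
E
```

```text
0 disc [295.77348881 175.88980274] [237.00572888 209.1714437 ] headtop corners scene [[294.9, 189.0], [313.0, 187.1], [318.9, 201.8], [300.1, 204.0]]
10 disc [295.57607341 178.5945051 ] [237.18706015 209.53416064] headtop corners scene [[294.7, 191.8], [312.7, 189.9], [318.6, 204.7], [299.9, 206.8]]
20 disc [295.38058017 181.27287289] [237.36565203 209.89139799] headtop corners scene [[294.5, 194.6], [312.4, 192.7], [318.2, 207.5], [299.6, 209.6]]
```

View pics/e7.png

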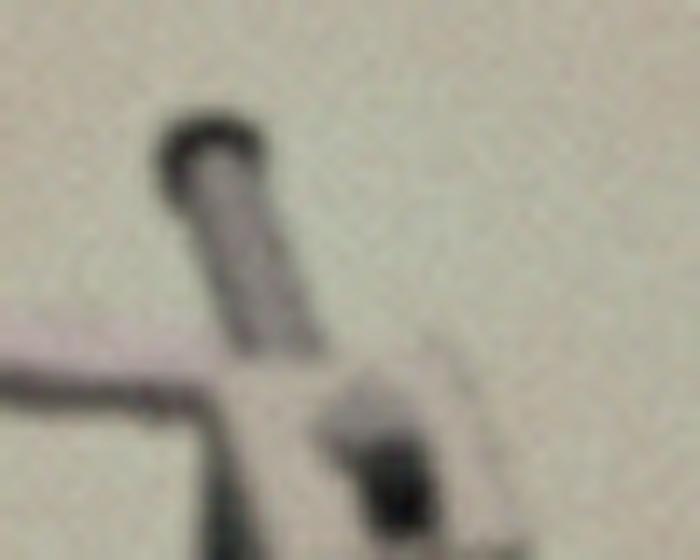

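View pics/e8.png

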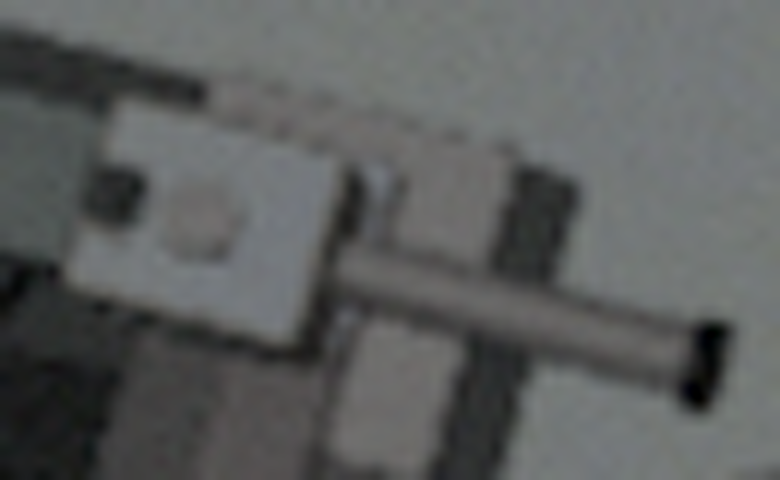

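```bash
python3 - <<'E'
from h import *
goto(562.6,37.6,270,-15.9); goto(562.6,37.6,211,-15.9)
E
```

```text
inc [-0.1059 -0.087   0.0061] -0.18 jaw 163.92 pos [449.6 -40.1 275.1] tilt [ 0.0053  0.0051 -1.    ] F [0.3 0.1 0.2] w 55.8 t 18.15
inc [-0.1055 -0.0868  0.0651] -0.18 jaw 163.92 pos [449.6 -40.1 275.1] tilt [ 0.0053  0.0051 -1.    ] F [0.3 0.1 0.2] w 55.8 t 18.15
```

Call:
jog_arm --pt "-0.02 -0.015 0 -0.2" --pt "-0.045 -0.037 0 -0.2" --pt "-0.075 -0.062 0.002 -0.2" --pt "-0.098 -0.08 0.006 -0.2" --pt "-0.1055 -0.087 0.006 -0.2" --pt "-0.1055 -0.087 0.006 -0.2"

```text
clock: 18.9
position: [562.3, 37.3, 269.8]
ee_rot: [-0.602, 0.798, 0.001, 0.003]
contact_force: [-1.1, -0.2, 0.3]
gripper_width: 55.3
```

```bash
python3 - <<'E'
from h import *
goto(562.6,37.6,211,-15.9)
for n in("scene","top"): cv2.imwrite(f"pics/{n}10.png",get_image(n)[:,:,::-1])
crop('pics/scene10.png',260,120,360,210,6,'pics/f1.png')
E
```

```text
inc [-0.     -0.      0.0588] -0.0 jaw 164.1 pos [562.3  37.3 269.8] tilt [ 0.0044  0.0048 -1.    ] F [-1.1 -0.2  0.3] w 55.3 t 18.9
```

View pics/f1.png

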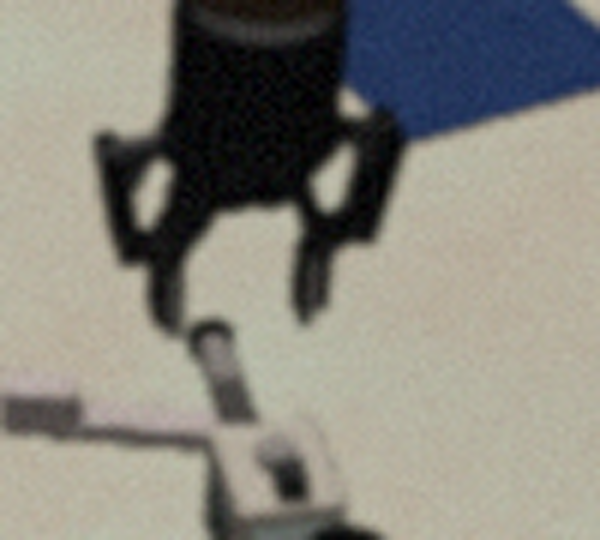

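```bash
python3 - <<'E'
from h import *
print((proj('scene',np.array([[562.3,37.3,211],[562.3,37.3,213],[562.3,37.3,254],[550.9,-0.9,213],[590,95,213]]))-[260,120]+.5)*6-.5)
yaw=np.radians(-15.9);c,s=np.cos(yaw),np.sin(yaw)
# tips at +-(27.7) along jaw + pads
for d in (-28,28): print((proj('scene',np.array([562.3+c*d,37.3+s*d,254]))-[260,120]+.5)*6-.5)
E
```

```text
[[236.22130226 397.12289488]
 [236.48360079 393.85129727]
 [241.97925345 325.30510959]
 [218.24077952 340.70158486]
 [245.39762846 485.44992661]]
[301.36045613 319.17385426]
[182.23092462 331.4742716 ]
```

Call:
jog_arm --pt "0 0 0.01 0" --pt "0 0 0.025 0" --pt "0 0 0.04 0" --pt "0 0 0.05 0" --pt "0 0 0.056 0" --pt "0 0 0.0588 0" --pt "0 0 0.0588 0"

```text
clock: 19.88
position: [562.2, 37.1, 211.6]
ee_rot: [-0.602, 0.798, 0.0, 0.004]
contact_force: [-0.0, -0.2, -0.5]
gripper_width: 55.4
```

```bash
python3 - <<'E'
from h import *
goto(562.6,37.6,211,-15.9)
for n in("scene","top"): cv2.imwrite(f"pics/{n}11.png",get_image(n)[:,:,::-1])
crop('pics/scene11.png',260,120,360,210,6,'pics/f2.png')
crop('pics/top11.png',170,160,260,250,6,'pics/f3.png')
E
```

```text
inc [-0.0006 -0.0003  0.0006] -0.02 jaw 164.08 pos [562.2  37.1 211.6] tilt [ 0.0053  0.0051 -1.    ] F [-0.  -0.2 -0.5] w 55.4 t 19.875
```

View pics/f2.png

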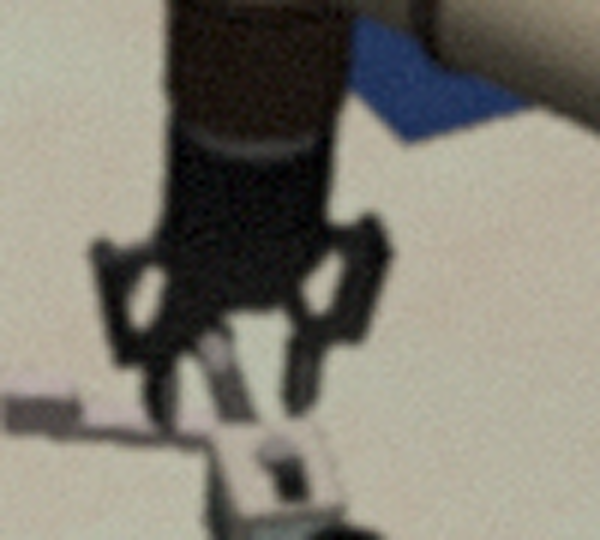

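Call:
jog_arm --hand -1 --pt "0 -0.0015 0 0" --pt "0 -0.0015 0 0" --pt "0 -0.0015 0 0" --pt "0 -0.0015 0 0" --pt "0 -0.0015 0 0" --pt "0 -0.0015 0 0"

```text
clock: 20.72
position: [561.7, 37.3, 211.5]
ee_rot: [-0.602, 0.798, 0.002, 0.002]
contact_force: [-4.9, 4.3, 1.8]
gripper_width: 16.2
```

```bash
python3 - <<'E'
from h import *
goto(562.6,37.6,211,-15.9)
E
```

```text
inc [-0.0005 -0.0008  0.0005] -0.05 jaw 164.05 pos [561.7  37.3 211.5] tilt [ 0.0013  0.0062 -1.    ] F [-4.9  4.3  1.8] w 16.2 t 20.725
```

```bash
python3 - <<'E'
from h import *
goto(561.9,37.2,151.5)
E
```

```text
inc [ 0.0005 -0.0002  0.06  ] 0 jaw 164.05 pos [561.7  37.3 211.5] tilt [ 0.0013  0.0062 -1.    ] F [-4.9  4.3  1.8] w 16.2 t 20.725
```

Call:
jog_arm --pt "0 0 0.004 0" --pt "0 0 0.01 0" --pt "0 0 0.017 0" --pt "0 0 0.024 0" --pt "0.0003 0 0.032 0" --pt "0.0003 0 0.04 0" --pt "0.0003 0 0.048 0" --pt "0.0003 0 0.055 0" --pt "0.0003 0 0.06 0" --pt "0.0003 0 0.06 0"

```text
clock: 21.98
position: [561.6, 37.4, 150.4]
ee_rot: [-0.602, 0.798, 0.002, 0.002]
contact_force: [0.3, -0.5, -2.3]
gripper_width: 15.6
```

```bash
python3 - <<'E'
from h import *
goto(561.9,37.2,135)
for n in("scene","top"): cv2.imwrite(f"pics/{n}12.png",get_image(n)[:,:,::-1])
crop('pics/scene12.png',260,160,360,270,5.4,'pics/f4.png')
E
```

```text
inc [ 0.0002 -0.0003  0.0154] 0 jaw 164.03 pos [561.6  37.4 150.4] tilt [ 7.0e-04  6.2e-03 -1.0e+00] F [ 0.3 -0.5 -2.3] w 15.6 t 21.975
```

View pics/f4.png

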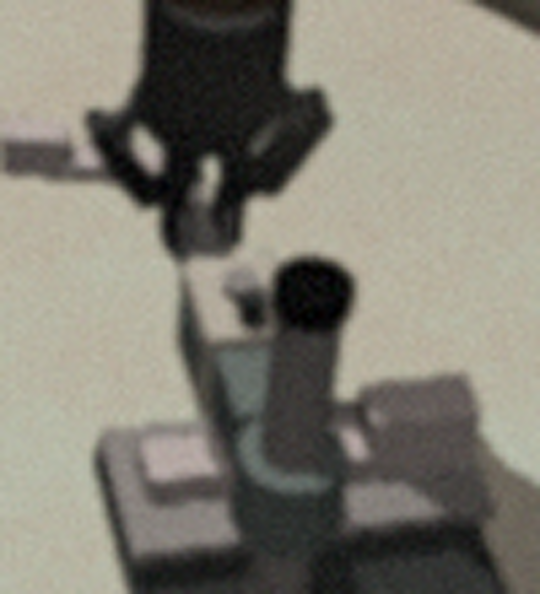

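Call:
jog_arm --pt "0 0 0.003 0" --pt "0 0 0.006 0" --pt "0 0 0.009 0" --pt "0 0 0.011 0" --pt "0 0 0.0125 0" --pt "0 0 0.014 0"

```text
clock: 22.82
position: [561.7, 37.4, 136.4]
ee_rot: [-0.602, 0.798, 0.002, 0.002]
contact_force: [-2.2, -0.3, 3.0]
gripper_width: 15.9
```

Call:
jog_arm --pt "0 0 0.0015 0" --pt "0 0 0.003 0"

```text
clock: 23.08
position: [561.6, 37.4, 133.2]
ee_rot: [-0.602, 0.798, 0.002, 0.002]
contact_force: [-2.2, 0.5, 4.1]
gripper_width: 15.9
```

Call:
jog_arm --pt "0 0 0.001 0" --pt "0 0 0.002 0"

```text
clock: 23.32
position: [561.7, 37.4, 131.8]
ee_rot: [-0.602, 0.798, 0.002, 0.002]
contact_force: [-3.6, 1.6, 7.3]
gripper_width: 16.0
```

Call:
jog_arm --pt "0 0 0.001 0" --pt "0 0 0.002 0"

```text
clock: 23.58
position: [561.7, 37.4, 130.4]
ee_rot: [-0.602, 0.798, 0.002, 0.002]
contact_force: [-4.0, 0.6, 8.4]
gripper_width: 15.9
```

```bash
python3 - <<'E'
from h import *
goto(561.9,37.2,125); print(read_state()['wrist_torque'])
cv2.imwrite("pics/scene13.png",get_image('scene')[:,:,::-1])
crop('pics/scene13.png',285,190,335,240,11,'pics/f5.png')
E
```

```text
inc [ 0.0001 -0.0003  0.0054] 0 jaw 164.05 pos [561.7  37.4 130.4] tilt [ 0.001   0.0058 -1.    ] F [-4.   0.6  8.4] w 15.9 t 23.575
[ 0.10657452  1.11297927 -0.11498559]
```

View pics/f5.png

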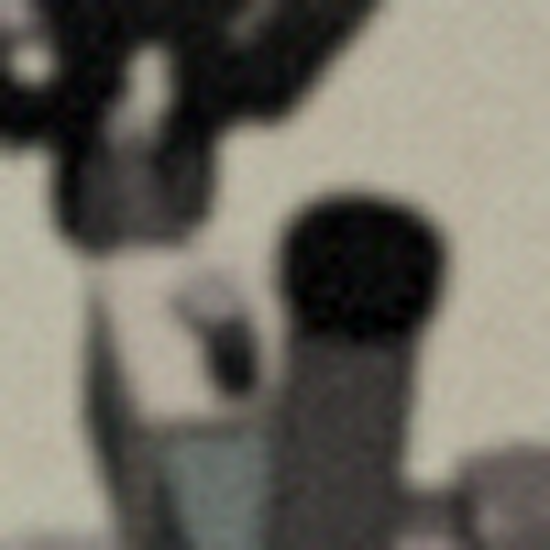

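Call:
jog_arm --pt "0 0 0.001 0" --pt "0 0 0.002 0"

```text
clock: 23.88
position: [561.7, 37.4, 129.1]
ee_rot: [-0.602, 0.798, 0.002, 0.002]
contact_force: [-3.9, -0.1, 8.4]
gripper_width: 16.0
```

Call:
jog_arm --pt "0 0 0.001 0" --pt "0 0 0.002 0"

```text
clock: 24.12
position: [561.7, 37.4, 128.0]
ee_rot: [-0.602, 0.798, 0.002, 0.002]
contact_force: [-3.8, 1.4, 8.2]
gripper_width: 16.1
```

```bash
python3 - <<'E'
from h import *
goto(561.9,37.2,125); print(read_state()['wrist_torque'])
cv2.imwrite("pics/scene14.png",get_image('scene')[:,:,::-1])
cr=lambda k,x0,y0:cv2.resize(cv2.imread(f'pics/scene{k}.png')[y0:y0+22,x0:x0+25],None,fx=16,fy=16,interpolation=cv2.INTER_CUBIC)
a=[cr(9,291,189),cr(12,293,206),cr(13,293,212),cr(14,293,213)]
a=[cv2.convertScaleAbs(x,alpha=1.2) for x in a]
cv2.imwrite('pics/f6.png',cv2.resize(np.vstack([np.hstack(a[:2]),np.hstack(a[2:])]),None,fx=.84,fy=.84))
E
```

```text
inc [ 0.0001 -0.0002  0.003 ] 0 jaw 164.07 pos [561.7  37.4 128. ] tilt [ 0.0015  0.0056 -1.    ] F [-3.8  1.4  8.2] w 16.1 t 24.125
[ 0.18213224  1.1931904  -0.10308084]
```

View pics/f6.png

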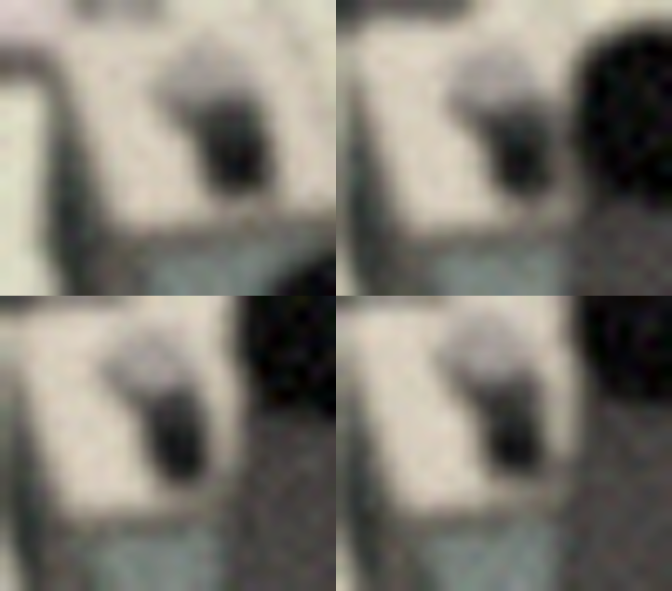

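Call:
jog_arm --pt "0 0 0.001 0" --pt "0 0 0.002 0" --pt "0 0 0.003 0" --pt "0 0 0.003 0"

```text
clock: 24.68
position: [561.7, 37.3, 125.6]
ee_rot: [-0.602, 0.798, 0.002, 0.002]
contact_force: [-4.1, 0.4, 8.3]
gripper_width: 16.1
```

```bash
python3 - <<'E'
from h import *
goto(561.9,37.2,124.4)
fr=[]
for i in range(4):
    im=get_image('scene'); fr.append(im[:,:,::-1].astype(float))
cv2.imwrite("pics/scene15.png",np.mean(fr,0).round().astype(np.uint8))
goto(561.9,37.2,124.4)
# template track: cap patch & head edge patch between unpressed (12) and later frames, subpixel via phase/ECC on upsampled
def up(k,x0,y0,w,h): 
    return cv2.resize(cv2.cvtColor(cv2.imread(f'pics/scene{k}.png'),cv2.COLOR_BGR2GRAY)[y0:y0+h,x0:x0+w],None,fx=10,fy=10,interpolation=cv2.INTER_CUBIC)
import sys
E
```

```text
inc [ 0.0001 -0.0003  0.0012] 0 jaw 164.08 pos [561.7  37.3 125.6] tilt [ 0.0017  0.0054 -1.    ] F [-4.1  0.4  8.3] w 16.1 t 24.675
inc [ 0.0001 -0.0002  0.0012] 0 jaw 164.07 pos [561.7  37.4 125.6] tilt [ 0.0017  0.0054 -1.    ] F [-3.9  1.3  7.9] w 15.9 t 24.875
```

```bash
python3 - <<'E'
from h import *
cr=lambda k,x0,y0:cv2.convertScaleAbs(cv2.resize(cv2.imread(f'pics/scene{k}.png')[y0:y0+25,x0:x0+25],None,fx=16,fy=16,interpolation=cv2.INTER_CUBIC),alpha=1.2)
cv2.imwrite('pics/f7.png',np.hstack([cr(12,293,206),cr(15,293,213)]))
E
```

```text
(no output)
```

View pics/f7.png

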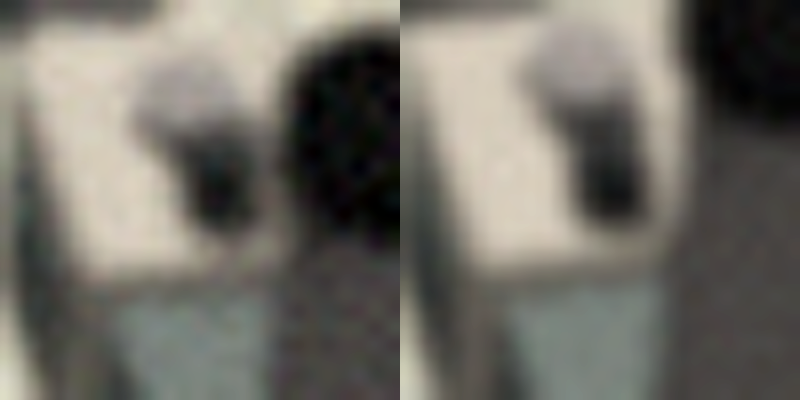

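```bash
python3 - <<'E'
from h import *
S=10
def g(k): return cv2.resize(cv2.cvtColor(cv2.imread(f'pics/scene{k}.png'),cv2.COLOR_BGR2GRAY),None,fx=S,fy=S,interpolation=cv2.INTER_CUBIC)
G={k:g(k) for k in (9,12,13,14,15)}
def trk(k0,k,x0,y0,x1,y1):
    t=G[k0][int(y0*S):int(y1*S),int(x0*S):int(x1*S)]
    r=cv2.matchTemplate(G[k],t,cv2.TM_CCOEFF_NORMED)[int((y0-5)*S):int((y1+25)*S),int((x0-8)*S):int((x1+8)*S)]
    _,m,_,l=cv2.minMaxLoc(r); return (l[0]/S-8),(l[1]/S-5),round(m,3)
for k0,ks in ((12,(13,14,15)),(14,(15,)),(13,(14,15))):
  for k in ks:
    o={12:(293,206),13:(293,212),14:(293,213)}[k0]
    # regions in px within crop/16
    cap=trk(k0,k,o[0]+7.5,o[1]+2.5,o[0]+14.5,o[1]+7.5) if k0==12 else None
    edge=trk(k0,k,o[0]+4,o[1]+14.8,o[0]+16,o[1]+19.5) if k0==12 else None
    post=trk(k0,k,o[0]+11,o[1]+11,o[0]+16.5,o[1]+16) if k0==12 else None
    if cap: print(k0,k,'cap',cap,'edge',edge,'post',post)
c=np.array([584.5,114.5,0])
print([proj('scene',c+[0,0,z]) for z in (150,158,166)])
E
```

```text
12 13 cap (-0.7999999999999998, 5.1, 0.955) edge (-0.40000000000000036, 5.199999999999999, 0.991) post (-0.5999999999999996, 5.300000000000001, 0.974)
12 14 cap (-0.7000000000000002, 5.5, 0.951) edge (-0.5, 5.800000000000001, 0.99) post (-0.5999999999999996, 5.9, 0.976)
12 15 cap (-0.5999999999999996, 5.699999999999999, 0.942) edge (-0.5999999999999996, 6.4, 0.992) post (-0.7000000000000002, 6.6, 0.987)
[array([304.23438051, 221.13077702]), array([304.43398085, 219.05511225]), array([304.6352202 , 216.96240327])]
```

```bash
python3 - <<'E'
from h import *
def m(k,x0,y0):
    im=cv2.imread(f'pics/scene{k}.png').astype(float)[y0:y0+25,x0:x0+25]
    im=cv2.resize(im,None,fx=10,fy=10,interpolation=cv2.INTER_CUBIC)
    d=im[:,:,0]-im[:,:,1]   # B-G : purple vs beige
    y=im.mean(2)
    return im,d,y
for k,x0,y0,ex in ((9,291,189,(12.5,5)),(12,293,206,(11.5,5.6)),(13,293,212,(11,5)),(14,293,213,(11,4.2)),(15,293,213,(11.2,4.3))):
    im,d,y=m(k,x0,y0)
    d=cv2.GaussianBlur(d,(0,0),4)
    mk=((d>np.median(d)+0) ).astype(np.uint8)
    X,Y=int(ex[0]*10),int(ex[1]*10)
    # print vertical profile of B-G and brightness through cap column
    print(k,'B-G',[int(v) for v in d[0:160:8,X-6:X+7].mean(1)],'lum',[int(v) for v in y[0:160:8,X-6:X+7].mean(1)])
E
```

```text
9 B-G [-12, -12, -14, -14, -14, -13, -12, -10, -8, -6, -7, -10, -11, -11, -12, -13, -13, -14, -14, -13] lum [147, 146, 149, 158, 164, 156, 143, 134, 126, 115, 113, 123, 139, 157, 165, 168, 166, 165, 167, 163]
12 B-G [-13, -13, -14, -13, -11, -7, -4, -4, -4, -4, -3, -2, -2, -5, -6, -6, -7, -9, -12, -12] lum [156, 161, 168, 162, 154, 141, 132, 130, 131, 121, 93, 63, 55, 62, 74, 82, 90, 105, 127, 142]
13 B-G [-15, -14, -12, -9, -7, -4, -3, -5, -4, -4, -3, -1, -4, -6, -6, -7, -11, -12, -11, -11] lum [161, 163, 161, 148, 135, 131, 132, 128, 116, 91, 70, 65, 70, 74, 80, 93, 113, 133, 140, 138]
14 B-G [-12, -10, -7, -6, -4, -3, -3, -2, -3, -2, -3, -5, -6, -7, -8, -8, -10, -13, -12, -12] lum [165, 158, 143, 136, 131, 132, 129, 111, 85, 61, 56, 68, 79, 78, 82, 93, 111, 128, 137, 125]
15 B-G [-14, -12, -8, -5, -4, -4, -3, -3, -3, -2, -2, -3, -4, -3, -4, -5, -7, -9, -11, -11] lum [155, 151, 143, 137, 134, 131, 126, 113, 85, 61, 53, 60, 68, 65, 66, 67, 79, 102, 125, 135]
```

Call:
jog_arm --pt "0 0 0.001 0" --pt "0 0 0.0021 0" --pt "0 0 0.0021 0"

```text
clock: 25.25
position: [561.7, 37.4, 124.4]
ee_rot: [-0.602, 0.798, 0.002, 0.002]
contact_force: [-4.5, 0.5, 8.6]
gripper_width: 16.1
```

Call:
jog_arm --pt "0 0 0 0" --pt "0 0 0 0" --pt "0 0 -0.0003 0"

```text
clock: 25.62
position: [561.7, 37.4, 124.4]
ee_rot: [-0.602, 0.798, 0.002, 0.002]
contact_force: [-1.3, -0.5, 2.2]
gripper_width: 15.9
```

```bash
python3 - <<'E'
from h import *
fr=[get_image('scene')[:,:,::-1].astype(float) for i in range(6)]
cv2.imwrite("pics/scene16.png",np.mean(fr,0).round().astype(np.uint8))
goto(561.9,37.2,124.4)
crop('pics/scene16.png',293,212,323,240,18,'pics/f8.png')
im=cv2.resize(cv2.imread('pics/scene16.png').astype(float)[212:240,293:323],None,fx=10,fy=10,interpolation=cv2.INTER_CUBIC).mean(2)
for X in (107,112,117):print([int(v) for v in im[0:180:8,X-6:X+7].mean(1)])
E
```

```text
inc [ 0.0001 -0.0003 -0.    ] 0 jaw 164.08 pos [561.6  37.4 124.4] tilt [ 0.0018  0.0053 -1.    ] F [-1.  -0.8  0.5] w 15.9 t 25.925
[140, 148, 161, 153, 139, 133, 132, 127, 116, 93, 71, 64, 72, 85, 88, 88, 89, 95, 107, 125, 141, 136, 112]
[153, 158, 164, 155, 141, 133, 132, 129, 118, 93, 66, 53, 56, 64, 64, 61, 60, 67, 81, 106, 130, 132, 110]
[162, 164, 165, 156, 142, 133, 131, 129, 118, 93, 64, 48, 48, 50, 48, 41, 38, 44, 61, 90, 121, 127, 107]
```

View pics/f8.png

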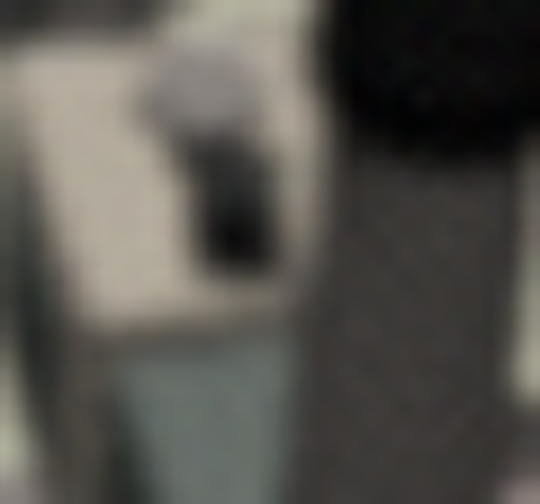

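Call:
jog_arm --hand 0.3 --pt "0 0 0 0" --pt "0 0 0 0" --pt "0 0 0 0" --pt "0 0 0 0" --pt "0 0 -0.005 0" --pt "0 0 -0.02 0" --pt "0 0 -0.05 0" --pt "0 0 -0.09 0" --pt "0 0 -0.13 0" --pt "0 0 -0.17 0"

```text
clock: 27.18
position: [561.2, 36.3, 297.2]
ee_rot: [-0.602, 0.798, 0.001, 0.003]
contact_force: [0.4, 0.0, -0.3]
gripper_width: 55.7
```

```bash
python3 - <<'E'
from h import *
goto(420,-100,310)
E
```

```text
inc [ 0.1698  0.0984 -0.0141] 0 jaw 164.09 pos [561.2  36.3 297.2] tilt [ 0.0036  0.0057 -1.    ] F [ 0.4  0.  -0.3] w 55.7 t 27.175
```

Call:
jog_arm --pt "0.02 0.012 -0.01 0" --pt "0.06 0.035 -0.014 0" --pt "0.1 0.058 -0.014 0" --pt "0.14 0.081 -0.014 0" --pt "0.1698 0.0984 -0.014 0" --pt "0.1698 0.0984 -0.014 0"

```text
clock: 27.92
position: [418.5, -101.2, 311.6]
ee_rot: [-0.602, 0.799, 0.0, 0.004]
contact_force: [0.3, -0.1, 0.0]
gripper_width: 55.6
```

```bash
python3 - <<'E'
from h import *
for n in ('scene','top'):
    fr=[get_image(n)[:,:,::-1].astype(float) for i in range(5)]
    cv2.imwrite(f"pics/{n}17.png",np.mean(fr,0).round().astype(np.uint8))
crop('pics/scene17.png',270,170,370,270,6,'pics/g1.png')
crop('pics/top17.png',150,165,250,265,6,'pics/g2.png')
im=cv2.resize(cv2.imread('pics/scene17.png').astype(float)[212:240,293:323],None,fx=10,fy=10,interpolation=cv2.INTER_CUBIC).mean(2)
for X in (107,112,117):print([int(v) for v in im[0:180:8,X-6:X+7].mean(1)])
goto(0,0,0)
E
```

```text
[173, 171, 162, 150, 137, 130, 127, 122, 112, 91, 69, 61, 70, 82, 88, 87, 86, 92, 104, 121, 136, 132, 109]
[172, 170, 161, 150, 137, 131, 129, 124, 113, 90, 64, 51, 55, 62, 63, 59, 57, 64, 80, 103, 126, 127, 106]
[170, 168, 159, 149, 138, 131, 129, 125, 114, 90, 62, 47, 48, 50, 46, 40, 37, 42, 59, 87, 117, 123, 104]
inc [0.021 0.432 0.309] 0 jaw 164.12 pos [420.3 -99.7 309.7] tilt [ 0.0031  0.0056 -1.    ] F [-0.5 -0.1  0.7] w 55.6 t 28.425
```

View pics/g1.png

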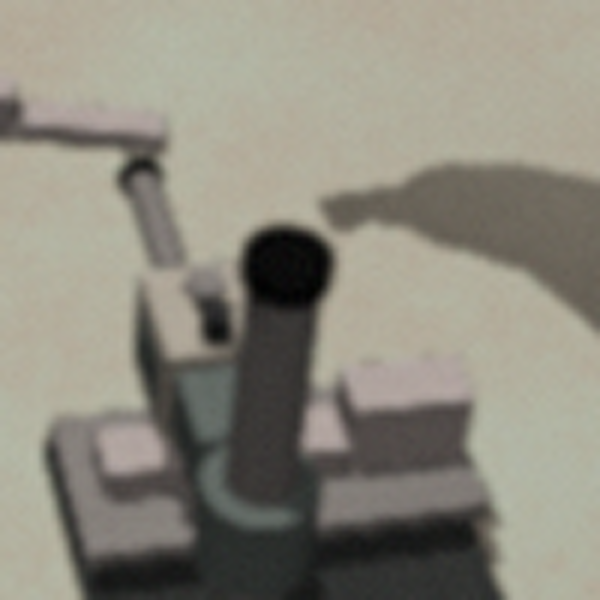

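View pics/g2.png

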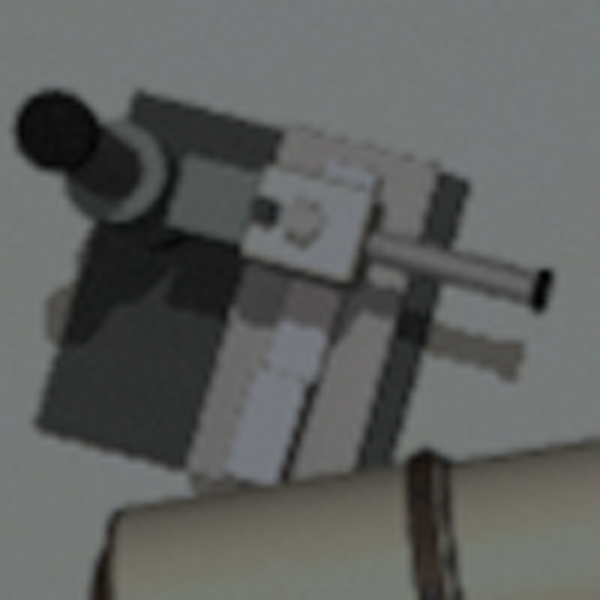

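```bash
python3 - <<'E'
from h import *
def colprof(k,u,v0,n=26):
    im=cv2.GaussianBlur(cv2.cvtColor(cv2.imread(f'pics/scene{k}.png'),cv2.COLOR_BGR2GRAY).astype(float),(3,1),0)
    im=cv2.resize(im[v0:v0+n,u-5:u+6],None,fx=10,fy=10,interpolation=cv2.INTER_CUBIC); return im
def cross(p,l,up,i0=0):
    for i in range(i0,len(p)-1):
        if (p[i]<l<=p[i+1]) if up else (p[i]>=l>p[i+1]): return i/10
for k,v0,us in ((9,188,(303.6,304.2,304.8)),(12,206,(304.6,305.2,305.8)),(13,212,(304.0,304.6,305.2)),(14,213,(304.,304.6,305.2)),(15,213,(304.,304.6,305.2)),(16,212,(303.9,304.5,305.1)),(17,212,(303.9,304.5,305.1))):
    o=[]
    for u in us:
        im=colprof(k,int(u),v0); X=50+int((u-int(u))*10)+5
        p=im[:,X-3:X+4].mean(1)
        a=cross(p,147,False,15 if k==9 else 8); b=cross(p,95,False); c=cross(p,90,True,int(b*10)+20 if b else 0)
        o.append((a and v0+a,b and v0+b,c and v0+c))
    print(k,o)
def f(x,y,o,s): return (o[0]+(x+.5)/s-.5, o[1]+(y+.5)/s-.5)
yaw=np.radians(-15.9);c,s=np.cos(yaw),np.sin(yaw)
def st(w,o=(583,113.8)): d=w[:2]-np.array(o); return (round(c*d[0]+s*d[1],1),round(-s*d[0]+c*d[1],1))
t=lambda q,z:st(onplane('top',*f(*q,(150,165),6),z))
print('far',t((328,162),61.5),t((377,175),61.5),'tall step edge',t((272,367),86.5),t((318,378),86.5),'tall end',t((228,474),86.5),t((278,487),86.5),'table far corner',t((438,166),41.5),t((283,126),41.5),'cap',t((305,223),162))
E
```

```text
9 [(193.3, 206.4, None), (192.9, 197.0, 207.9), (192.5, 196.6, 198.8)]
12 [(209.7, 213.8, 219.8), (209.9, 213.6, 220.3), (210.2, 213.5, 220.7)]
13 [(214.6, 219.0, 224.7), (214.7, 218.9, 225.5), (215.0, 218.8, 226.0)]
14 [(214.6, 219.1, 225.6), (214.9, 219.0, 226.2), (215.3, 218.9, 226.5)]
15 [(214.5, 219.1, 226.5), (214.8, 219.1, 227.0), (215.1, 219.0, 227.3)]
16 [(214.9, 219.1, 226.6), (215.0, 219.1, 227.2), (215.2, 219.2, 227.4)]
17 [(214.6, 219.0, 226.6), (214.6, 219.0, 227.3), (214.7, 219.1, 227.5)]
far (np.float64(43.2), np.float64(13.5)) (np.float64(43.2), np.float64(-14.6)) tall step edge (np.float64(-73.8), np.float64(7.6)) (np.float64(-73.0), np.float64(-17.8)) tall end (np.float64(-134.5), np.float64(14.3)) (np.float64(-134.1), np.float64(-13.3)) table far corner (np.float64(59.1), np.float64(-43.2)) (np.float64(58.4), np.float64(46.8)) cap (np.float64(-1.1), np.float64(-0.4))
```

```bash
python3 - <<'E'
from h import *
print(job_done(), read_state()['clock'])
E
```

```text
the job is handed in; nothing more can be done
the job is handed in; nothing more can be done
```

The 180 mm step block now lies flat on the gauge table with its low step under the foot. I lowered the head by its handle until the foot was pushed in about 8 mm, then let go. The job was handed in at about 28.5 s of the 64 s, with the arm clear of everything.

**Which block:** The three candidates in the top view measured about 129 mm at pixel (291,230), 177 mm at (342,216) and 241 mm at (400,200). I took the middle one, which matches the 180 mm block.

**Block position:** The first placing was about 3 mm off across the table, so I gripped the block again and re-centred it. In the last top view its ends are at about -134 and +43 mm along the stand (wanted -135 and +45) and it is centred across to about 1 mm. The earlier scene view suggested it may be turned by about 1°.

**Foot:** The force at the handle rose from about 4 N to 7 N as the foot touched, and it peaked at about 8.6 N while lowering. I then went about 8 mm further. The load was near zero before I opened the fingers, and the picture after letting go shows the head had not moved.

**Checks that disagreed:**
- **Foot travel:** The upper edge of the cap in the scene view gave 7.7–8.5 mm. The lower edge gave only about 6 mm, but the square post hides that edge when the foot is out, so I trusted the upper edge and the force. The cap being level with the post is therefore good to about 1–2 mm.
- **Cameras:** The two cameras differed by 3–5 mm in absolute position, so I judged the block against the table's edges within each picture.

I kept the arm away from the other things on the bench, but did not compare their positions before and after.

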